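# Weigh out marrow bones and pack them in the clip box

## Task

Weigh and pack this customer's marrow bones: put every bone piece lying in the black tray into the steel scoop as it stands on the scale, and let go so that the scale can settle. Take the loose green lid off the white box, carry the scoop over to the box, tip it nose down to about 60 degrees over the open box until all the bones have slid in, then bring it level again and set it back on the middle of the scale platform. Finish by putting the lid back on the box, fully home, and swinging the green clip closed over its edge; pick up any bone that goes astray and put it where the job then has it, and do not disturb the card terminal, the stamp or the water bottle.

Things in the scene. Friction and masses are not known exactly. Their poses are not given: they have to be found in the camera images.
- bone1_c (a point): centre of a marrow-bone piece: an ivory cylinder 32 mm in diameter and 30 mm long with a pink core and a red patch of meat, 40 g; at the start it stands on end in the tray, its axis (z of this point) upright. 2 to 4 of the four pieces are there at a start, the others are None
- bone2_c (a point): centre of the second bone piece, same as the first (may be absent: None)
- bone3_c (a point): centre of the third bone piece, same as the first (may be absent: None)
- bone4_c (a point): centre of the fourth bone piece, same as the first (may be absent: None)
- tray: black foam meat tray with a white pad, 140 mm (its x) by 200 mm (its y), fixed to the counter; origin at the centre of its underside; floor 4 mm thick, rim 14 mm high, 4 mm thick. The bones start in a row along its y, about 42 mm apart
- scoop_mid (a point): middle of the loose stainless-steel scale scoop (200 g), 17 mm above its underside and half-way up its walls, close to its centre of mass. x runs along it to the nose, y across, z up. 190 mm long (x -95 to +95), 62 mm wide outside, 56 inside; upright side walls 34 mm high from x -95 to +60, by which it is grasped across. It starts flat on the scale, its x along the scale's y
- scoop_nose (a point): tip of the scoop's open nose, on its floor: 95 mm in x from the middle and 5 mm below it; same axes. Floor 3 mm thick, rising 9 mm over the last 50 mm to the nose; nose sides 23 mm high; the tail is closed by a wall 34 mm high. Tipped nose down by 60 degrees, its x axis points 60 degrees below level
- scale_pan (a point): centre of the top of the scale's flat dark platform, 58 mm above the counter; platform 160 mm (x) by 200 mm (y). The white scale housing under it, 40 mm high, reaches 115 mm to -x (with the read-out) and 85 mm to +x, 105 mm to either side in y. Fixed to the counter, stiff
- box_rim (a point): centre of the mouth of the white plastic box, level with its rim, 85 mm above the counter; box 130 mm (x) by 170 mm (y) outside, walls 4 mm, floor 4 mm thick, x, y and z axes those of the box. Fixed to the counter. The green clip is on its +x side
- lid_grip (a point): centre of the grip ridge on the loose green lid (140 g), on the box at the start: ridge 16 mm wide (x), 80 long (y), 28 high, on a plate 136 (x) by 176 (y) by 5 mm, its underside 19 mm below this point. Under the plate a plug 114 by 154 mm, 8 mm deep, enters the box mouth with 4 mm to spare all round; on the counter it stands flat on the plug. Fully home, this point is 19 mm above the rim's centre
- latch (a joint): angle of the green swing clip on the box's +x side: 0 closed (hook over the lid's edge), growing as it swings outward and down, 1.8 at most; starts at 0.9 to 1.4. Hinge along the box's y, 75 mm from the box's centre in x, 25 mm below the rim. Light friction holds it where it is left; below about 0.6 a push towards the box (its -x) closes it against a stop; farther out such a push jams: take it across its width
- latch_hook (a point): outer top corner of the green clip, mid-width, 38 mm from the hinge. The clip is 40 mm wide (y) and 5 mm thick; closed, it stands upright, its top 37.5 mm above the hinge, and its hook (5 mm thick) reaches from 5 mm outside the hinge line to 19 mm inside it, 12 mm over the lid plate and 2.5 mm above it; swung outward, the hook points up
- terminal: black card terminal, 160 by 75 by 22 mm, lying on the counter; origin at the centre of its underside. Leave alone
- stamp: rubber stamp with a black knob, 38 mm in diameter, 74 mm high; origin at the centre of its underside. Leave alone
- water: bottle of water, 62 mm in diameter, 190 mm high; origin at the centre of its underside. Leave alone
There are look-alikes about, which are no part of the job. Leave any blue or yellow look-alike of the part that bears bone2_c alone.

How it is judged:
On the way, in this order (a step that is already met when the one before it is completed fails the run):
1. every bone is in the scoop, which stands level on the scale, and nothing is held (x of bone1_c in the frame of scoop_mid between -0.095 and 0.095 m and y of bone1_c in the frame of scoop_mid between -0.031 and 0.031 m and z of bone1_c in the frame of scoop_mid between -0.045 and 0.045 m and x of bone2_c in the frame of scoop_mid between -0.095 and 0.095 m and y of bone2_c in the frame of scoop_mid between -0.031 and 0.031 m and z of bone2_c in the frame of scoop_mid between -0.045 and 0.045 m and x of bone3_c in the frame of scoop_mid between -0.095 and 0.095 m and y of bone3_c in the frame of scoop_mid between -0.031 and 0.031 m and z of bone3_c in the frame of scoop_mid between -0.045 and 0.045 m and x of bone4_c in the frame of scoop_mid between -0.095 and 0.095 m and y of bone4_c in the frame of scoop_mid between -0.031 and 0.031 m and z of bone4_c in the frame of scoop_mid between -0.045 and 0.045 m and x of scoop_mid in the frame of scale_pan between -0.05 and 0.05 m and y of scoop_mid in the frame of scale_pan between -0.045 and 0.045 m and z of scoop_mid in the frame of scale_pan between 0.012 and 0.022 m and angle between scoop_mid's own z axis and vertical below 0.07 rad and contact force between the fingers and anything else below 0.5 N), for 0.5 s.
2. the scoop is tipped nose down to about 60 degrees (48 to 72), its middle over or beside the open box and above its rim (angle between scoop_mid's own x axis and vertical between 2.409 and 2.827 rad and horizontal distance between scoop_mid and box_rim below 0.15 m and z of scoop_mid in the frame of box_rim above 0.02 m and horizontal distance between lid_grip and box_rim above 0.08 m), for 0.5 s.
3. every bone is in the box and the scoop is back, level, on the scale platform and let go (x of bone1_c in the frame of box_rim between -0.063 and 0.063 m and y of bone1_c in the frame of box_rim between -0.083 and 0.083 m and z of each of bone1_c, bone2_c, bone3_c, bone4_c in the frame of box_rim below -0.008 m and x of bone2_c in the frame of box_rim between -0.063 and 0.063 m and y of bone2_c in the frame of box_rim between -0.083 and 0.083 m and x of bone3_c in the frame of box_rim between -0.063 and 0.063 m and y of bone3_c in the frame of box_rim between -0.083 and 0.083 m and x of bone4_c in the frame of box_rim between -0.063 and 0.063 m and y of bone4_c in the frame of box_rim between -0.083 and 0.083 m and x of scoop_mid in the frame of scale_pan between -0.05 and 0.05 m and y of scoop_mid in the frame of scale_pan between -0.045 and 0.045 m and z of scoop_mid in the frame of scale_pan between 0.012 and 0.022 m and angle between scoop_mid's own z axis and vertical below 0.07 rad and contact force between the fingers and anything else below 0.5 N), for 0.3 s.
At the end, for the whole second after the job is handed in: Every bone is in the box below its rim; the scoop stands level (4 degrees) on the scale, its middle within 50 mm (x) and 45 mm (y) of the platform's centre; the lid is home (3.5 mm in height, 10 mm sideways, 2 degrees); the clip is closed to 0.12 rad (x of bone1_c in the frame of box_rim between -0.063 and 0.063 m and y of bone1_c in the frame of box_rim between -0.083 and 0.083 m and z of each of bone1_c, bone2_c, bone3_c, bone4_c in the frame of box_rim below -0.008 m and x of bone2_c in the frame of box_rim between -0.063 and 0.063 m and y of bone2_c in the frame of box_rim between -0.083 and 0.083 m and x of bone3_c in the frame of box_rim between -0.063 and 0.063 m and y of bone3_c in the frame of box_rim between -0.083 and 0.083 m and x of bone4_c in the frame of box_rim between -0.063 and 0.063 m and y of bone4_c in the frame of box_rim between -0.083 and 0.083 m and x of scoop_mid in the frame of scale_pan between -0.05 and 0.05 m and y of scoop_mid in the frame of scale_pan between -0.045 and 0.045 m and z of scoop_mid in the frame of scale_pan between 0.012 and 0.022 m and angle between scoop_mid's own z axis and vertical below 0.07 rad and horizontal distance between lid_grip and box_rim below 0.01 m and z of lid_grip in the frame of box_rim below 0.0225 m and angle between lid_grip's own z axis and vertical below 0.04 rad and value of joint latch below 0.12 rad); the robot touches nothing.
It fails at once if the card terminal is shoved or knocked over (distance of terminal from where it was at the start of the episode above 0.03 m or angle between terminal's own z axis and vertical above 0.5 rad).
It fails at once if the stamp is shoved or knocked over (distance of stamp from where it was at the start of the episode above 0.03 m or angle between stamp's own z axis and vertical above 0.5 rad).
It fails at once if the water bottle is shoved or knocked over (distance of water from where it was at the start of the episode above 0.03 m or angle between water's own z axis and vertical above 0.5 rad).
Of bone1, bone2, bone3, bone4 only 2 to 4 are there at a start; the rules pass over those that are not, and their reading is None.
At some moment in a run one of bone1, bone2, bone3, bone4, lid may be knocked a few centimetres aside while the robot is not near it.
It also fails if it takes over 210 s, if anything falls off the work surface, if the arm or the gripper's body presses on something with over 40 N, if the wrist force passes 120 N, or if a joint passes its speed limit or range.

## Robot

A 6-joint arm with a two-finger parallel gripper is mounted at the origin on the work surface. World frame = base frame: x ahead of the robot, y to its left, z up, the work surface at z = 0. Lengths are in m, angles in rad, forces in N, time in s.
With the tool pointing down it reaches from about 0.375 to 0.825 m from the base axis. Payload 5.5 kg.
Tool frame: the origin (TCP) lies midway between the tips of the shut fingers; the grasp point (between the pads) lies 19 mm behind it; z points along the fingers, y is the line along which they close (so a half turn about z gives the same grasp; the last joint's range is limited). The gripper opens to 85 mm and grips with 20 to 120 N. Pads are 22 mm wide; open, the fingers measure 114 mm over their backs; the gripper's body (76 mm by 85 mm) begins 54 mm behind the grasp point. The pads swing forward as they close: fully open they stand 13 mm farther back than shut.
Start: joints at [-1.165, 0.314, -0.047, 1.21, 0, 1.571], TCP at [0.237, -0.551, 0.231] pointing down, gripper open.
Joint ranges: [-2.67, 2.67], [-0.69, 1.73], [-1.03, 1.25], [-2.08, 2.16], [-1.42, 1.45], [-3.14, 3.14]. Speed limits (rad/s): [2.39, 2.39, 3.01, 3.14, 3.14, 3.14].

## Interface

Orientations are given as a rotation vector (axis times angle).
In Python, from station import ctrl gives the robot as it stands.
- The arm moves only by the tool play_rows, never from a script. Its argument "moves" is text: rows parted by semicolons, each of 5 numbers parted by spaces: the shift along the tool's x, y, z in cm, then the turn about the tool's z in degrees, then the finger opening in cm, from 0 to 8.54. In form: dx dy dz yaw fingers; .... A call has 1 to 20 rows; each row is the pose to reach, as a shift and turn from the pose commanded when the call began, along the tool's axes at that moment; what a row does not reach only later rows make up. A row lasts 1/8 s, in which the tool goes at most 62.5 mm and 10.7 degrees, less where a joint would pass 70% of its speed; a pose out of reach is approached as far as the arm can. A call with a gripper value outside its range is refused whole. The fingers move at their own pace and stop on an object; the grip force is fixed at half the most. Time passes only in rows, so rows that repeat a pose let the fingers close. It gives the time, the measured TCP pose, the force, the opening and the grip force at its end, in the units of the state.
- ctrl.read_state(): the state, without advancing time (a new reading comes with each control period).
- ctrl.camera(name): name is "scene" or "top" or "wrist"; returns the picture (420x560x3 uint8, red, green, blue); there is no depth.
- ctrl.get_calibration(name): a dict with "fovy" (degrees; the focal length in pixels is half the picture's height over the tangent of half this angle, whatever the lens; pixels are square), "cx", "cy" (the principal point, pixels), "R" (3x3) and "t" (3): a world point X has camera coordinates R X + t. Camera axes: x right, y down, z forward; pixel columns grow to the right and rows downward; lengths in m; the calibration is good to about 2 mm. A picture is of the moment at which its call begins: read the wrist's pose just before it. get_calibration takes no time and is no camera call; for the wrist camera it gives the pose at the moment of the call.
- ctrl.finish_job(): hands the job in; it is judged then, once.
Trained networks look in the newest picture that a camera, given by its name, has taken for a name from the list of things; names that differ only in an ending like _2 or _b are one class to them, and where a whole thing is asked for, a point or a joint stands for the part that bears it (a point fixed in the world has none). Each returns a list of dicts, best first, with "p" (0 to 1); they miss things now and then, are a little off and sometimes report something else, mostly with a low value. They report only what shows in the picture. A call takes as long as a camera call. They do not tell look-alikes from the thing itself.
- ctrl.look_for(camera, query): "xyz" ([x, y, z] in m, in the coordinates of the camera as it stood for that picture, good to about 4 mm: the middle of the surface that is visible of it).
The state is a dict: "time_s": time; "q": joint angles; "joint_velocities": joint speeds; "joint_torque": joint torques, N m; "eef_pos": TCP position; "eef_rot": TCP orientation; "wrist_force": force on the tool from outside, world axes, zero at the start; "ft_torque": the same for the moment, N m; "width": finger opening in m; "gripper_force": force on a finger pad.
Only numpy, scipy, OpenCV 4.12 (cv2) and the standard library are available. Lean on these libraries where they do the work, as an engineer would, in place of code of your own. Each camera call takes 0.05 s, during which the arm holds its last target. There are 200 camera calls.

## Working session

There is one attempt and no reset: what is moved stays moved. The work goes in short steps, Python scripts to look and compute and a tool call to move; the robot and the scene stay as the last step left them, time stands still between calls to the robot, and variables do not carry over. Pictures are saved under pics/ and viewed, at most 14 in all, crops included, and the job is handed in when it is done.

Besides the shell and the picture viewer there is one more tool, called as a command line: name --argument value ..., lists and objects as JSON in quotes. play_rows: Moves the arm, as the interface text tells. Its arguments: {"type":"object","properties":{"moves":{"type":"string"}},"required":["moves"]}

```bash
ls; mkdir -p pics
cat > h.py <<'E'
from station import ctrl
import numpy as np, cv2
from scipy.spatial.transform import Rotation as Rn
def snap(cam,fn=None,crop=None,s=1):
    im=ctrl.camera(cam)
    if fn:
        o=im if crop is None else im[crop[1]:crop[3],crop[0]:crop[2]]
        o=cv2.resize(o,None,fx=s,fy=s,interpolation=cv2.INTER_CUBIC)
        cv2.imwrite('pics/'+fn,cv2.cvtColor(o,cv2.COLOR_RGB2BGR))
    return im
def K(c):
    f=210/np.tan(np.radians(c['fovy'])/2); return f,c['cx'],c['cy'],np.array(c['R']),np.array(c['t'])
def find(cam,q,pmin=.2,cal=None):
    f,cx,cy,R,t=K(cal or ctrl.get_calibration(cam)); out=[]
    for d in ctrl.look_for(cam,q):
        if d['p']<pmin: continue
        x=np.array(d['xyz']); w=R.T@(x-t)
        out.append((round(d['p'],2),w.round(3).tolist(),[round(f*x[0]/x[2]+cx),round(f*x[1]/x[2]+cy)]))
    return out
def ray(cam,u,v,z,cal=None):
    f,cx,cy,R,t=K(cal or ctrl.get_calibration(cam))
    o=-R.T@t; d=R.T@np.array([(u-cx)/f,(v-cy)/f,1]); return (o+d*(z-o[2])/d[2]).round(4)
def proj(cam,X,cal=None):
    f,cx,cy,R,t=K(cal or ctrl.get_calibration(cam)); x=R@np.array(X)+t
    return [round(f*x[0]/x[2]+cx,1),round(f*x[1]/x[2]+cy,1)]
def st():
    s=ctrl.read_state(); print('t',s['time_s'],'p',np.round(s['eef_pos'],4),'rot',np.round(s['eef_rot'],3),'w',s['width'],'F',np.round(s['wrist_force'],1),'q',np.round(s['q'],2)); print(Rn.from_rotvec(s['eef_rot']).as_matrix().round(3).tolist()); return s
E
python3 - <<'E'
from h import *
st()
snap('scene','s0.png');
for q in ['bone1_c','scoop_mid','scale_pan','box_rim','lid_grip','latch','tray','terminal','stamp','water']: print('S',q,find('scene',q))
snap('top','t0.png')
for q in ['bone1_c','scoop_mid','scoop_nose','scale_pan','box_rim','lid_grip','latch_hook','tray','terminal','stamp','water']: print('T',q,find('top',q))
E
```

```text
pics
t 0.0 p [ 0.2367 -0.5507  0.2304] rot [-3.076e+00 -6.330e-01  1.000e-03] w 0.08573701850325577 F [-0.1  0.3 -0.7] q [-1.16  0.31 -0.05  1.21  0.    1.57]
[[0.919, 0.395, -0.001], [0.395, -0.919, 0.002], [0.0, -0.002, -1.0]]
S bone1_c [(0.47, [0.52, -0.048, 0.033], [272, 214]), (0.37, [0.437, -0.321, 0.092], [171, 185])]
S scoop_mid [(0.31, [0.418, 0.311, 0.07], [393, 171])]
S scale_pan [(0.84, [0.472, 0.265, 0.061], [381, 186])]
S box_rim [(0.57, [0.492, -0.312, 0.052], [175, 209])]
S lid_grip [(0.76, [0.436, -0.321, 0.092], [171, 185])]
S latch [(0.54, [0.526, -0.343, 0.079], [161, 211]), (0.22, [0.523, 0.074, 0.027], [316, 212])]
S tray [(0.24, [0.521, -0.049, 0.03], [272, 215])]
S terminal []
S stamp [(0.56, [0.612, -0.505, 0.038], [97, 250])]
S water [(0.65, [0.762, 0.22, 0.104], [394, 255])]
T bone1_c [(0.58, [0.509, -0.052, 0.034], [293, 220])]
T scoop_mid [(0.87, [0.406, 0.305, 0.06], [158, 261])]
T scoop_nose [(0.67, [0.41, 0.303, 0.064], [158, 260]), (0.37, [0.495, -0.256, 0.062], [370, 224])]
T scale_pan []
T box_rim [(0.91, [0.498, -0.257, 0.058], [370, 223])]
T lid_grip [(0.83, [0.425, -0.323, 0.09], [399, 251])]
T latch_hook [(0.71, [0.508, -0.346, 0.068], [405, 218]), (0.42, [0.603, -0.501, 0.056], [460, 182])]
T tray [(0.62, [0.494, 0.016, 0.002], [268, 226])]
T terminal [(0.64, [0.667, 0.412, 0.023], [122, 165])]
T stamp [(0.59, [0.668, 0.417, 0.027], [120, 164]), (0.49, [0.603, -0.5, 0.058], [460, 182])]
T water [(0.94, [0.728, 0.218, 0.127], [185, 134]), (0.23, [0.409, 0.301, 0.061], [159, 260])]
```

View pics/s0.png

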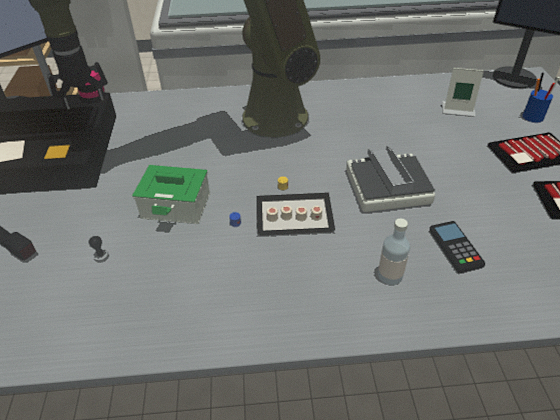

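View pics/t0.png

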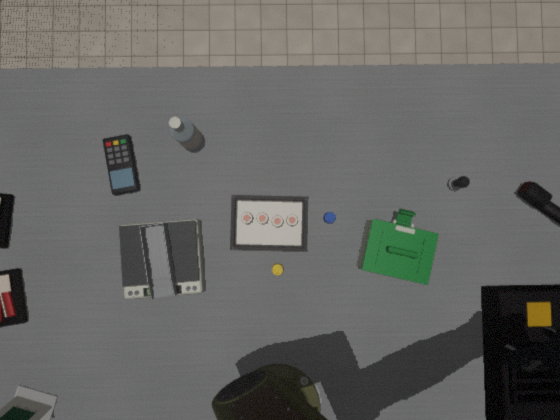

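The top picture shows four bones at about (247,217), (262,218), (277,220) and (292,220). The look-alikes are blue at (330,217) and yellow at (278,269). The scale and scoop are at (160,260), the box at (400,250) and the clip at (405,218). I'll take a close crop to check the choice and the orientations.

Run:
```python
from h import *
im=snap('top')
a=cv2.resize(im[205:315,105:215],None,fx=3.6,fy=3.6,interpolation=cv2.INTER_CUBIC)
b=cv2.resize(im[190:300,340:450],None,fx=3.6,fy=3.6,interpolation=cv2.INTER_CUBIC)
o=np.hstack([a,b]);
c=cv2.resize(im[185:285,220:345],None,fx=3.2,fy=2,interpolation=cv2.INTER_CUBIC)
o=np.vstack([o,np.zeros((200,o.shape[1],3),np.uint8)]); o[396:596,:400]=c[:,:400]
cv2.imwrite('pics/c0.png',cv2.cvtColor(o,cv2.COLOR_RGB2BGR))
c=ctrl.get_calibration('top');print(c)
hsv=cv2.cvtColor(im,cv2.COLOR_RGB2HSV)
m=cv2.inRange(hsv,(50,90,40),(80,255,255)); m[:, :340]=0
n,l,s,ce=cv2.connectedComponentsWithStats(m)
for i in range(1,n):
  if s[i,4]>20:
    r=cv2.minAreaRect(np.argwhere(l==i)[:,::-1].astype(np.float32)); print('green',s[i],r, [ray('top',*p,.09).tolist() for p in cv2.boxPoints(r)])
# bones: pinkish
m=cv2.inRange(im.astype(np.int16)[:,:,0]-im.astype(np.int16)[:,:,2],18,255); m[:200]=0;m[:,:235]=0;m[240:]=0;m[:,305:]=0
n,l,s,ce=cv2.connectedComponentsWithStats(m)
for i in range(1,n):
  if s[i,4]>8: print('bone',s[i],ce[i],ray('top',*ce[i],.034))
m=cv2.inRange(im,(0,0,0),(60,60,60)); m[:185]=0;m[260:]=0;m[:,:222]=0;m[:,318:]=0
n,l,s,ce=cv2.connectedComponentsWithStats(m); i=1+np.argmax(s[1:,4]); r=cv2.minAreaRect(np.argwhere(l==i)[:,::-1].astype(np.float32)); print('tray',s[i],r,ray('top',*r[0],.014))
```

```text
{'fovy': 53.52054273839335, 'cx': 283.38808378975443, 'cy': 205.2781900467161, 'R': array([[-0.01601672, -0.99975769,  0.01510058],
       [-0.99881864,  0.01530506, -0.04612023],
       [ 0.04587794, -0.01582144, -0.99882175]]), 't': array([-0.01871044,  0.55036201,  1.1384001 ])}
green [ 362  209   76   76 3649] ((401.4747314453125, 243.60952758789062), (68.20738983154297, 67.83262634277344), 12.994616508483887) [[0.3797, -0.2218, 0.09], [0.549, -0.2656, 0.09], [0.5066, -0.4373, 0.09], [0.3375, -0.3921, 0.09]]
bone [243 214   8   8  47] [246.21276596 217.4893617 ] [0.5175 0.0741 0.034 ]
bone [259 215   7   7  45] [262. 218.] [0.5154 0.0315 0.034 ]
bone [274 217   7   8  46] [276.93478261 220.76086957] [ 0.5073 -0.0088  0.034 ]
bone [288 216   8   9  50] [291.52 219.66] [ 0.5097 -0.0484  0.034 ]
tray [233 217   7  30  43] ((233.67030334472656, 231.9878692626953), (29.42787742614746, 5.74285364151001), 80.21759033203125) [0.4786 0.1105 0.014 ]
```

View pics/c0.png

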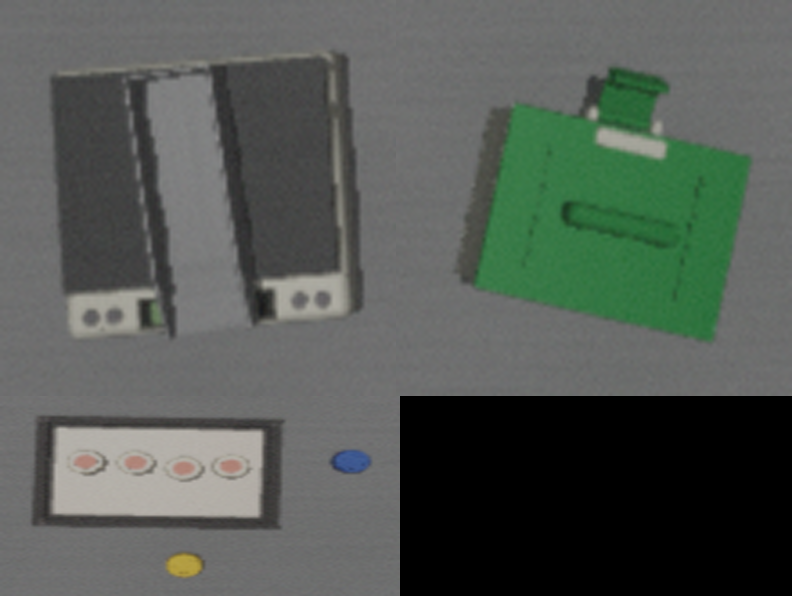

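The choice is clear. The ivory bones with pink cores are in the black tray, and the blue and yellow discs outside it are look-alikes. Box yaw is about -12°, with the clip on the far (+x) side. The scoop lies roughly along world x. Next I'll move the wrist camera over the tray.

```bash
cat >> h.py <<'E'
def go(x,y,z,yaw=None):
    "row (cm, deg) from the present pose to world TCP x,y,z with tool x axis at world yaw (deg)"
    s=ctrl.read_state(); R=Rn.from_rotvec(s['eef_rot']).as_matrix(); d=R.T@(np.array([x,y,z])-s['eef_pos'])*100
    y0=np.degrees(np.arctan2(R[1,0],R[0,0])); a=0 if yaw is None else -((yaw-y0+180)%360-180)
    print('row',d.round(2),'turn',round(a,1),'n',int(np.ceil(max(np.linalg.norm(d)/6.25,abs(a)/10.7))))
E
python3 -c "
from h import *
go(.45,.05,.33,100)"
```

```text
row [ 43.32 -46.83  -9.87] turn -76.8 n 11
```

play_rows --moves "43.3 -46.8 -9.9 -76.8 8.5;43.3 -46.8 -9.9 -76.8 8.5;43.3 -46.8 -9.9 -76.8 8.5;43.3 -46.8 -9.9 -76.8 8.5;43.3 -46.8 -9.9 -76.8 8.5;43.3 -46.8 -9.9 -76.8 8.5;43.3 -46.8 -9.9 -76.8 8.5;43.3 -46.8 -9.9 -76.8 8.5;43.3 -46.8 -9.9 -76.8 8.5;43.3 -46.8 -9.9 -76.8 8.5;43.3 -46.8 -9.9 -76.8 8.5;43.3 -46.8 -9.9 -76.8 8.5;43.3 -46.8 -9.9 -76.8 8.5"

```text
time_s: 2.82
eef_pos: [0.4496, 0.0491, 0.3302]
eef_rot: [-2.019, -2.407, 0.001]
wrist_force: [0.4, -0.2, -0.4]
width: 0.0854
gripper_force: 0.0
```

Run:
```python
from h import *
st(); im=snap('wrist','w1.png'); c=ctrl.get_calibration('wrist'); print(c['fovy'],np.round(-np.array(c['R']).T@c['t'],3), np.array(c['R'])[2].round(2))
for q in ['bone1_c','scoop_mid','scoop_nose','scale_pan','tray']: print(q,find('wrist',q))
```

```text
t 2.825 p [0.4496 0.0491 0.3302] rot [-2.019e+00 -2.407e+00  1.000e-03] w 0.08538514046425852 F [ 0.4 -0.2 -0.4] q [ 0.11  0.01 -0.18  1.38 -0.    1.5 ]
[[-0.174, 0.985, -0.0], [0.985, 0.174, -0.0], [-0.0, -0.0, -1.0]]
63.693934867364405 [0.437 0.116 0.473] [ 0.05 -0.27 -0.96]
bone1_c [(0.78, [0.508, -0.043, 0.033], [311, 239]), (0.6, [0.422, -0.237, 0.029], [231, 345])]
scoop_mid []
scoop_nose []
scale_pan [(0.87, [0.434, 0.214, 0.058], [293, 21])]
tray [(0.95, [0.493, 0.027, 0.006], [308, 184]), (0.28, [0.512, 0.079, 0.03], [332, 152]), (0.22, [0.423, -0.238, 0.028], [232, 345])]
```

View pics/w1.png

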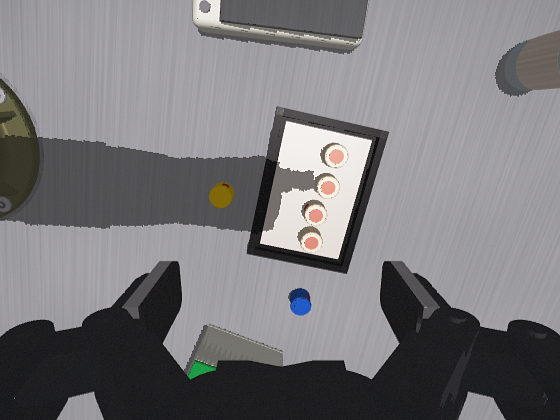

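The wrist picture shows the four bones at (336,156), (328,187), (316,215) and (312,242), with yellow at (221,196) and blue at (300,301) outside the tray. I'll measure the bones here and then look over the scale.

Run:
```python
from h import *
im=snap('wrist').astype(int)
m=((im[:,:,0]-im[:,:,2]>25)).astype(np.uint8); m[:110]=0;m[275:]=0;m[:,:255]=0;m[:,385:]=0
n,l,s,ce=cv2.connectedComponentsWithStats(m)
for i in range(1,n):
  if s[i,4]>60: print('bone',s[i,4],ce[i].round(1),ray('wrist',*ce[i],.034))
go(.40,.22,.33,100)
```

```text
bone 103 [331.3 151.5] [0.5105 0.0801 0.034 ]
bone 178 [335.9 155.9] [0.5175 0.0755 0.034 ]
bone 125 [326.5 182.8] [0.513  0.0388 0.034 ]
bone 166 [327.6 187.2] [0.5157 0.0332 0.034 ]
bone 304 [312.9 221.7] [ 0.506  -0.0173  0.034 ]
bone 156 [315.4 215.1] [ 0.5074 -0.0075  0.034 ]
bone 158 [311.  242.6] [ 0.5095 -0.0478  0.034 ]
row [17.7  -1.95  0.03] turn -0.0 n 3
```

play_rows --moves "17.7 -2 0 0 8.5;17.7 -2 0 0 8.5;17.7 -2 0 0 8.5;17.7 -2 0 0 8.5;17.7 -2 0 0 8.5"

```text
time_s: 3.8
eef_pos: [0.3994, 0.2201, 0.3302]
eef_rot: [2.018, 2.408, -0.001]
wrist_force: [-0.0, -0.2, -0.8]
width: 0.0854
gripper_force: 0.0
```

Run:
```python
from h import *
st(); im=snap('wrist','w2.png')
for q in ['scoop_mid','scoop_nose','scale_pan','water']: print(q,find('wrist',q))
go(.517,.076,.15,93)
```

```text
t 3.8 p [0.3994 0.2201 0.3302] rot [ 2.018e+00  2.408e+00 -1.000e-03] w 0.08540800517275408 F [-0.  -0.2 -0.8] q [ 0.5   0.02 -0.18  1.38 -0.    1.9 ]
[[-0.175, 0.985, -0.0], [0.985, 0.175, -0.001], [-0.001, -0.0, -1.0]]
scoop_mid [(0.67, [0.41, 0.305, 0.059], [302, 100])]
scoop_nose [(0.82, [0.416, 0.301, 0.061], [307, 104])]
scale_pan [(0.56, [0.414, 0.343, 0.059], [312, 66])]
water [(0.94, [0.714, 0.228, 0.063], [527, 206])]
row [-16.15   9.07  18.04] turn 6.9 n 5
```

View pics/w2.png

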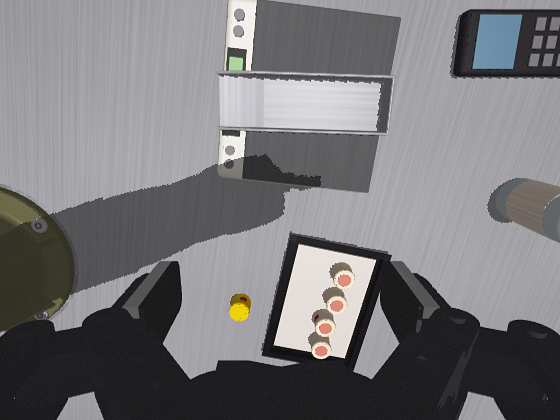

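The scoop's nose points left in the picture at (219,103), which is toward the robot (world -x). The closed tail is at (390,105). The platform corners are near (401,17) and (368,192).

Run:
```python
from h import *
for u,v,z,n in [(393,77,.092,'tailL'),(387,133,.092,'tailR'),(219,73,.092,'noseL'),(217,130,.092,'noseR'),(219,103,.07,'nosefloor'),(382,104,.061,'tailfloor in'),(401,17,.058,'pan'),(368,192,.058,'pan'),(257,-1,.058,'pan'),(244,178,.058,'pan'),(221,102,.081,'nosetop mid')]: print(n,ray('wrist',u,v,z))
go(.517,.076,.15,93)
```

```text
tailL [0.4984 0.3428 0.092 ]
tailR [0.507  0.2856 0.092 ]
noseL [0.3168 0.315  0.092 ]
noseR [0.3219 0.2565 0.092 ]
nosefloor [0.3167 0.2849 0.07  ]
tailfloor in [0.5025 0.3166 0.061 ]
pan [0.5009 0.4094 0.058 ]
pan [0.5128 0.2108 0.058 ]
pan [0.3419 0.3994 0.058 ]
pan [0.3563 0.2016 0.058 ]
nosetop mid [0.3207 0.2864 0.081 ]
row [-16.15   9.07  18.04] turn 6.9 n 5
```

play_rows --moves "-16.1 9.1 18 6.9 5.5;-16.1 9.1 18 6.9 5.5;-16.1 9.1 18 6.9 5.5;-16.1 9.1 18 6.9 5.5;-16.1 9.1 18 6.9 5.5;-16.1 9.1 18 6.9 5.5;-16.1 9.1 18 6.9 5.5"

```text
time_s: 4.92
eef_pos: [0.5175, 0.0784, 0.1518]
eef_rot: [2.158, 2.282, 0.003]
wrist_force: [0.3, 0.8, 0.3]
width: 0.0547
gripper_force: 0.0
```

Run:
```python
from h import *
st(); im=snap('wrist','w3.png'); print(find('wrist','bone1_c',.1)); go(.517,.076,.022)
```

```text
t 4.925 p [0.5175 0.0784 0.1518] rot [2.158 2.282 0.003] w 0.054678965871549794 F [0.3 0.8 0.3] q [ 0.15  0.22 -0.36  0.99  0.    1.67]
[[-0.055, 0.998, 0.002], [0.998, 0.055, 0.001], [0.001, 0.002, -1.0]]
[(0.78, [0.51, -0.041, 0.034], [265, 331]), (0.31, [0.517, 0.039, 0.038], [277, 250])]
row [-0.28 -0.11 12.98] turn 0 n 3
```

View pics/w3.png

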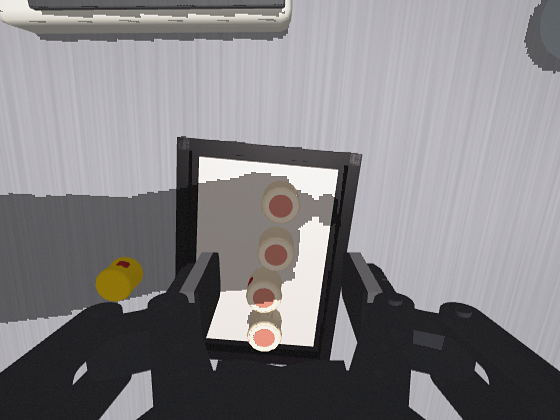

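The bone in front is at (281,206), with yellow outside the tray at (120,278). The scoop middle comes out near (0.409,0.300) with its nose at yaw -171°. Now I'll grasp the first bone.

play_rows --moves "-0.3 -0.1 6 0 5;-0.3 -0.1 11 0 5;-0.3 -0.1 13.8 0 5;-0.3 -0.1 13.8 0 5;-0.3 -0.1 13.8 0 5;-0.3 -0.1 13.8 0 2.5;-0.3 -0.1 13.8 0 2.5;-0.3 -0.1 13.8 0 2.5;-0.3 -0.1 13.8 0 2.5;-0.3 -0.1 8 0 2.5;-0.3 -0.1 1 0 2.5;-0.3 -0.1 1 0 2.5"

```text
time_s: 6.52
eef_pos: [0.5203, 0.0753, 0.1464]
eef_rot: [2.155, 2.277, 0.013]
wrist_force: [0.4, -0.1, -0.3]
width: 0.0299
gripper_force: 59.5
```

Run:
```python
from h import *
st(); go(.466,.309,.15,98.7); go(.466,.309,.074,98.7)
```

```text
t 6.525 p [0.5203 0.0753 0.1464] rot [2.155 2.277 0.013] w 0.029916436993931962 F [ 0.4 -0.1 -0.3] q [ 0.14  0.22 -0.37  0.97  0.    1.66]
[[-0.055, 0.998, 0.01], [0.998, 0.055, 0.002], [0.001, 0.01, -1.0]]
row [23.63 -4.13 -0.38] turn -5.5 n 4
row [23.62 -4.21  7.22] turn -5.5 n 5
```

play_rows --moves "23.6 -4.1 -0.4 -5.5 2.5;23.6 -4.1 -0.4 -5.5 2.5;23.6 -4.1 -0.4 -5.5 2.5;23.6 -4.1 -0.4 -5.5 2.5;23.6 -4.1 -0.4 -5.5 2.5;23.6 -4.1 -0.4 -5.5 2.5"

```text
time_s: 7.28
eef_pos: [0.462, 0.3077, 0.144]
eef_rot: [2.047, 2.383, -0.001]
wrist_force: [-0.7, 0.1, -1.2]
width: 0.0295
gripper_force: 59.5
```

Run:
```python
from h import *
st(); im=snap('wrist','w4.png'); go(.466,.309,.074,98.7)
```

```text
t 7.275 p [0.462  0.3077 0.144 ] rot [ 2.047e+00  2.383e+00 -1.000e-03] w 0.02946891170420619 F [-0.7  0.1 -1.2] q [ 0.59  0.28 -0.3   0.99 -0.    2.01]
[[-0.151, 0.989, -0.0], [0.989, 0.151, -0.001], [-0.001, -0.001, -1.0]]
row [0.13 0.4  7.01] turn -0.1 n 2
```

View pics/w4.png

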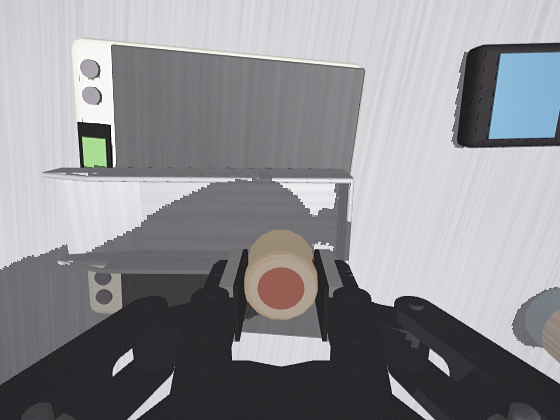

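The bone is held at (281,275) over the scoop channel. I'll lower it and release gently.

play_rows --moves "0.1 0 4 0 2.5;0.1 0 6.5 0 2.5;0.1 0 7 0 2.5;0.1 0 7 0 2.5;0.1 0 7 0 3.8;0.1 0 7 0 3.8;0.1 0 4 0 3.8;0.1 0 0 0 3.8;0.1 0 -1 0 3.8"

```text
time_s: 8.45
eef_pos: [0.4639, 0.3104, 0.1577]
eef_rot: [2.046, 2.382, 0.008]
wrist_force: [-0.3, 1.0, -0.7]
width: 0.0378
gripper_force: 0.0
```

Run:
```python
from h import *
st(); go(.515,.0325,.15,93);go(.515,.0325,.014,93)
im=snap('wrist','w5.png')
```

```text
t 8.45 p [0.4639 0.3104 0.1577] rot [2.046 2.382 0.008] w 0.03782048820699112 F [-0.3  1.  -0.7] q [ 0.59  0.27 -0.28  1.02 -0.    2.01]
[[-0.151, 0.989, 0.005], [0.989, 0.151, 0.003], [0.002, 0.005, -1.0]]
row [-28.24   0.86   0.71] turn 5.7 n 5
row [-28.27   0.8   14.31] turn 5.7 n 6
```

View pics/w5.png

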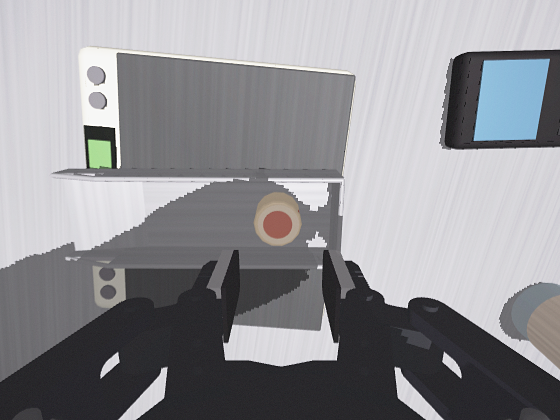

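The first bone stands in the scoop at (278,224), near the tail. Now bone 2.

play_rows --moves "-28.3 0.8 0.7 5.7 5;-28.3 0.8 0.7 5.7 5;-28.3 0.8 0.7 5.7 5;-28.3 0.8 0.7 5.7 5;-28.3 0.8 0.7 5.7 5;-28.3 0.8 0.7 5.7 5;-28.3 0.8 0.7 5.7 5;-28.3 0.8 6 5.7 5;-28.3 0.8 11 5.7 5;-28.3 0.8 14.3 5.7 5;-28.3 0.8 14.3 5.7 5;-28.3 0.8 14.3 5.7 5;-28.3 0.8 14.3 5.7 2.5;-28.3 0.8 14.3 5.7 2.5;-28.3 0.8 14.3 5.7 2.5;-28.3 0.8 14.3 5.7 2.5;-28.3 0.8 8 5.7 2.5;-28.3 0.8 1 5.7 2.5;-28.3 0.8 1 5.7 2.5"

```text
time_s: 10.88
eef_pos: [0.5167, 0.0308, 0.1504]
eef_rot: [2.159, 2.273, 0.012]
wrist_force: [0.8, 0.6, -0.1]
width: 0.0299
gripper_force: 59.5
```

Run:
```python
from h import *
st(); go(.409,.300,.15,98.7); go(.409,.300,.073,98.7)
```

```text
t 10.875 p [0.5167 0.0308 0.1504] rot [2.159 2.273 0.012] w 0.02992611961018823 F [ 0.8  0.6 -0.1] q [ 0.06  0.2  -0.39  0.97  0.    1.58]
[[-0.051, 0.999, 0.011], [0.999, 0.051, 0.001], [0.0, 0.011, -1.0]]
row [27.44 -9.37 -0.05] turn -5.8 n 5
row [27.44 -9.45  7.65] turn -5.8 n 5
```

Run:
```python
from h import *
go(.4357,.3041,.074,98.7); go(.4357,.3041,.13,98.7)
```

```text
row [27.71 -6.77  7.57] turn -5.8 n 5
row [27.71 -6.71  1.98] turn -5.8 n 5
```

play_rows --moves "27.4 -9.4 0 -5.8 2.5;27.4 -9.4 0 -5.8 2.5;27.4 -9.4 0 -5.8 2.5;27.4 -9.4 0 -5.8 2.5;27.4 -9.4 0 -5.8 2.5;27.4 -9.4 0 -5.8 2.5;27.4 -9.4 0 -5.8 2.5;27.4 -9.4 5 -5.8 2.5;27.4 -9.4 7.5 -5.8 2.5;27.4 -9.4 7.6 -5.8 2.5;27.5 -8.5 7.6 -5.8 2.5;27.6 -7.6 7.6 -5.8 2.5;27.7 -6.8 7.6 -5.8 2.5;27.7 -6.8 7.6 -5.8 2.5;27.7 -6.8 7.6 -5.8 3.6;27.7 -6.8 7.6 -5.8 3.6;27.7 -6.8 3 -5.8 3.6;27.7 -6.8 -1 -5.8 3.6;27.7 -6.8 -1 -5.8 3.6"

```text
time_s: 13.25
eef_pos: [0.4324, 0.3052, 0.1578]
eef_rot: [2.044, 2.384, 0.01]
wrist_force: [0.2, -1.0, -0.3]
width: 0.0357
gripper_force: 0.0
```

Run:
```python
from h import *
st(); go(.507,-.008,.15,93);go(.507,-.008,.014,93)
im=snap('wrist'); cv2.imwrite('pics/w6.png',im[:,:,::-1]); print(find('wrist','bone1_c',.1))
```

```text
t 13.25 p [0.4324 0.3052 0.1578] rot [2.044 2.384 0.01 ] w 0.03568060902501892 F [ 0.2 -1.  -0.3] q [ 0.61  0.22 -0.34  1.   -0.    2.03]
[[-0.152, 0.988, 0.005], [0.988, 0.152, 0.004], [0.003, 0.006, -1.0]]
row [-32.1   2.6   0.7] turn 5.8 n 6
row [-32.13   2.52  14.3 ] turn 5.8 n 6
[(0.59, [0.43, 0.303, 0.091], [279, 225])]
```

View pics/w6.png

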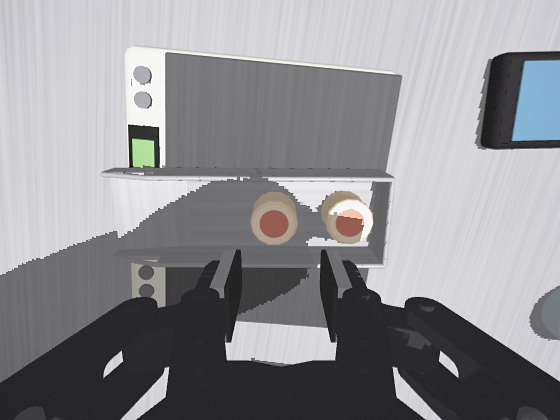

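Both bones are standing in the scoop, at (274,222) and (347,218). Now bone 3.

play_rows --moves "-32.1 2.6 0.7 5.8 5;-32.1 2.6 0.7 5.8 5;-32.1 2.6 0.7 5.8 5;-32.1 2.6 0.7 5.8 5;-32.1 2.6 0.7 5.8 5;-32.1 2.6 0.7 5.8 5;-32.1 2.6 0.7 5.8 5;-32.1 2.6 6 5.8 5;-32.1 2.5 11 5.8 5;-32.1 2.5 14.3 5.8 5;-32.1 2.5 14.3 5.8 5;-32.1 2.5 14.3 5.8 5;-32.1 2.5 14.3 5.8 2.5;-32.1 2.5 14.3 5.8 2.5;-32.1 2.5 14.3 5.8 2.5;-32.1 2.5 14.3 5.8 2.5;-32.1 2.5 8 5.8 2.5;-32.1 2.5 1 5.8 2.5;-32.1 2.5 1 5.8 2.5"

```text
time_s: 15.72
eef_pos: [0.5081, -0.0098, 0.1504]
eef_rot: [2.158, 2.272, 0.011]
wrist_force: [0.1, 0.1, -0.6]
width: 0.0302
gripper_force: 59.5
```

Run:
```python
from h import *
st(); go(.377,.295,.15,98.7); go(.406,.2995,.074,98.7)
```

```text
t 15.725 p [ 0.5081 -0.0098  0.1504] rot [2.158 2.272 0.011] w 0.030157166303666178 F [ 0.1  0.1 -0.6] q [-0.02  0.18 -0.41  0.97  0.    1.5 ]
[[-0.051, 0.999, 0.011], [0.999, 0.051, -0.0], [-0.001, 0.011, -1.0]]
row [ 31.12 -11.53  -0.1 ] turn -5.8 n 6
row [31.42 -8.69  7.53] turn -5.8 n 6
```

play_rows --moves "31.1 -11.5 0 -5.8 2.5;31.1 -11.5 0 -5.8 2.5;31.1 -11.5 0 -5.8 2.5;31.1 -11.5 0 -5.8 2.5;31.1 -11.5 0 -5.8 2.5;31.1 -11.5 0 -5.8 2.5;31.1 -11.5 0 -5.8 2.5;31.1 -11.5 0 -5.8 2.5;31.1 -11.5 5 -5.8 2.5;31.1 -11.5 7.4 -5.8 2.5;31.1 -11.5 7.5 -5.8 2.5;31.2 -10.6 7.5 -5.8 2.5;31.3 -9.6 7.5 -5.8 2.5;31.4 -8.7 7.5 -5.8 2.5;31.4 -8.7 7.5 -5.8 2.5;31.4 -8.7 7.5 -5.8 3.6;31.4 -8.7 7.5 -5.8 3.6;31.4 -8.7 3 -5.8 3.6;31.4 -8.7 -1 -5.8 3.6;31.4 -8.7 -1 -5.8 3.6"

```text
time_s: 18.23
eef_pos: [0.4028, 0.3009, 0.1576]
eef_rot: [2.044, 2.384, 0.01]
wrist_force: [0.0, 0.2, 0.6]
width: 0.0362
gripper_force: 0.0
```

Run:
```python
from h import *
st(); go(.5095,-.048,.15,93);go(.5095,-.048,.014,93)
im=snap('wrist'); print(find('wrist','bone1_c',.1))
m=((im[:,:,0].astype(int)-im[:,:,2]>60)&(im[:,:,1]<150)).astype(np.uint8)
n,l,s,ce=cv2.connectedComponentsWithStats(m)
for i in range(1,n):
  if s[i,4]>80: print('core',s[i],ce[i].round(1),ray('wrist',*ce[i],.091))
im=snap('top').astype(int); m=((im[:,:,0]-im[:,:,2])>18).astype(np.uint8); m[:200]=0;m[300:]=0;m[:,:105]=0;m[:,310:]=0
n,l,s,ce=cv2.connectedComponentsWithStats(m)
for i in range(1,n):
  if s[i,4]>8: print('top',s[i,4],ce[i].round(1),ray('top',*ce[i],.034),ray('top',*ce[i],.091))
```

```text
t 18.225 p [0.4028 0.3009 0.1576] rot [2.044 2.384 0.01 ] w 0.03619391335712962 F [0.  0.2 0.6] q [ 0.64  0.17 -0.4   0.99  0.    2.06]
[[-0.152, 0.988, 0.005], [0.988, 0.152, 0.004], [0.003, 0.006, -1.0]]
row [-36.11   5.22   0.68] turn 5.8 n 6
row [-36.16   5.15  14.28] turn 5.8 n 7
[]
core [260 210  29  27 602] [273.9 223. ] [0.396 0.299 0.091]
core [336 216  27  21 457] [348.8 225.5] [0.4439 0.3047 0.091 ]
top 49 [291.7 219.7] [ 0.5095 -0.0488  0.034 ] [ 0.5089 -0.0468  0.091 ]
top 198 [152.9 238.3] [0.4656 0.3255 0.034 ] [0.4672 0.3086 0.091 ]
top 53 [156.8 265. ] [0.3938 0.3151 0.034 ] [0.399  0.2988 0.091 ]
top 132 [277.1 269.1] [ 0.3772 -0.0073  0.034 ] [ 0.3833 -0.0074  0.091 ]
```

play_rows --moves "-36.1 5.2 0.7 5.8 5;-36.1 5.2 0.7 5.8 5;-36.1 5.2 0.7 5.8 5;-36.1 5.2 0.7 5.8 5;-36.1 5.2 0.7 5.8 5;-36.1 5.2 0.7 5.8 5;-36.1 5.2 0.7 5.8 5;-36.1 5.2 0.7 5.8 5;-36.1 5.2 6 5.8 5;-36.1 5.2 11 5.8 5;-36.1 5.2 14.3 5.8 5;-36.1 5.2 14.3 5.8 5;-36.1 5.2 14.3 5.8 5;-36.1 5.2 14.3 5.8 2.5;-36.1 5.2 14.3 5.8 2.5;-36.1 5.2 14.3 5.8 2.5;-36.1 5.2 14.3 5.8 2.5;-36.1 5.2 8 5.8 2.5;-36.1 5.2 1 5.8 2.5;-36.1 5.2 1 5.8 2.5"

```text
time_s: 20.88
eef_pos: [0.5113, -0.05, 0.1504]
eef_rot: [2.158, 2.272, 0.01]
wrist_force: [-0.4, -0.2, -0.5]
width: 0.0302
gripper_force: 59.5
```

Run:
```python
from h import *
st(); go(.343,.290,.15,98.7); go(.377,.295,.078,98.7)
```

```text
t 20.875 p [ 0.5113 -0.05    0.1504] rot [2.158 2.272 0.01 ] w 0.030163870077836483 F [-0.4 -0.2 -0.5] q [-0.1   0.19 -0.39  0.97  0.    1.42]
[[-0.051, 0.999, 0.011], [0.999, 0.051, -0.001], [-0.002, 0.01, -1.0]]
row [ 34.82 -15.07  -0.17] turn -5.8 n 7
row [ 35.15 -11.72   7.07] turn -5.8 n 7
```

play_rows --moves "34.8 -15.1 -0.2 -5.8 2.5;34.8 -15.1 -0.2 -5.8 2.5;34.8 -15.1 -0.2 -5.8 2.5;34.8 -15.1 -0.2 -5.8 2.5;34.8 -15.1 -0.2 -5.8 2.5;34.8 -15.1 -0.2 -5.8 2.5;34.8 -15.1 -0.2 -5.8 2.5;34.8 -15.1 -0.2 -5.8 2.5;34.8 -15.1 -0.2 -5.8 2.5;34.8 -15.1 5 -5.8 2.5;34.8 -15.1 7 -5.8 2.5;34.9 -14 7.2 -5.8 2.5;35 -12.9 7.4 -5.8 2.5;35.1 -11.8 7.5 -5.8 2.5;35.1 -11.8 7.5 -5.8 2.5;35.1 -11.8 7.5 -5.8 3.6;35.1 -11.8 7.5 -5.8 3.6;35.1 -11.8 3 -5.8 3.6;35.1 -11.8 -1 -5.8 3.6;35.1 -11.8 -1 -5.8 3.6"

```text
time_s: 23.38
eef_pos: [0.3739, 0.2958, 0.157]
eef_rot: [2.046, 2.382, 0.009]
wrist_force: [0.4, 0.6, -0.4]
width: 0.036
gripper_force: 0.0
```

Run:
```python
from h import *
st(); im=snap('wrist','w7.png')
m=((im[:,:,0].astype(int)-im[:,:,2]>60)&(im[:,:,1]<150)).astype(np.uint8)
n,l,s,ce=cv2.connectedComponentsWithStats(m)
for i in range(1,n):
  if s[i,4]>80: print('core',s[i],ce[i].round(1),ray('wrist',*ce[i],.091))
```

```text
t 23.375 p [0.3739 0.2958 0.157 ] rot [2.046 2.382 0.009] w 0.03599975673549225 F [ 0.4  0.6 -0.4] q [ 0.67  0.12 -0.46  0.98 -0.    2.09]
[[-0.151, 0.989, 0.005], [0.989, 0.151, 0.003], [0.003, 0.005, -1.0]]
core [266 212  28  27 595] [279.7 224.6] [0.3718 0.2939 0.091 ]
core [336 216  28  19 396] [349.2 225.2] [0.4162 0.3002 0.091 ]
```

View pics/w7.png

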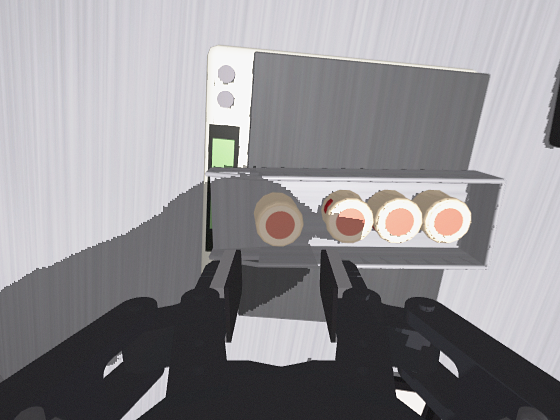

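All four bones stand in the scoop, at (280,222), (347,217), (398,218) and (447,220). Next is the lid.

Run:
```python
from h import *
go(.42,-.31,.28,77.5)
```

```text
row [-60.51  -4.42 -12.56] turn 21.2 n 10
```

play_rows --moves "0 0 -6 0 5;-60.5 -4.4 -12.6 21.2 5;-60.5 -4.4 -12.6 21.2 5;-60.5 -4.4 -12.6 21.2 5;-60.5 -4.4 -12.6 21.2 5;-60.5 -4.4 -12.6 21.2 5;-60.5 -4.4 -12.6 21.2 5;-60.5 -4.4 -12.6 21.2 5;-60.5 -4.4 -12.6 21.2 5;-60.5 -4.4 -12.6 21.2 5;-60.5 -4.4 -12.6 21.2 5;-60.5 -4.4 -12.6 21.2 5;-60.5 -4.4 -12.6 21.2 5;-60.5 -4.4 -12.6 21.2 5"

```text
time_s: 25.18
eef_pos: [0.4195, -0.3085, 0.2796]
eef_rot: [-2.447, -1.968, 0.0]
wrist_force: [-0.4, -0.1, -0.9]
width: 0.0503
gripper_force: 0.0
```

Run:
```python
from h import *
st(); im=snap('wrist','w8.png')
for q in ['lid_grip','latch_hook','box_rim','stamp']: print(q,find('wrist',q))
snap('top');print(find('top','lid_grip'))
```

```text
t 25.175 p [ 0.4195 -0.3085  0.2796] rot [-2.447 -1.968  0.   ] w 0.0502730826905858 F [-0.4 -0.1 -0.9] q [-0.63  0.15 -0.15  1.28  0.    1.15]
[[0.214, 0.977, -0.001], [0.977, -0.214, 0.001], [0.001, -0.001, -1.0]]
lid_grip [(0.77, [0.426, -0.315, 0.089], [288, 188])]
latch_hook [(0.9, [0.518, -0.342, 0.069], [377, 190]), (0.32, [0.514, -0.342, 0.067], [373, 190])]
box_rim [(0.63, [0.513, -0.345, 0.064], [371, 193]), (0.29, [0.601, -0.496, 0.027], [448, 282])]
stamp [(0.56, [0.601, -0.498, 0.027], [448, 283])]
[(0.57, [0.426, -0.308, 0.086], [393, 250])]
```

View pics/w8.png

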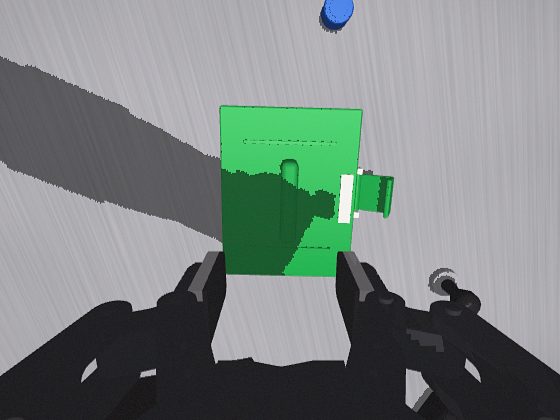

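The lid plate's corners are at (220,106), (362,109), (351,276) and (223,274), the ridge runs from (289,162) to (289,245), and the clip is at (375,193). Next I compute the lid pose.

Run:
```python
from h import *
P=[ray('wrist',u,v,.090) for u,v in [(220,106),(362,109),(351,276),(223,274)]]
for p in P: print(p)
print('c',np.mean(P,0)); 
d=(P[1]-P[0]); print('yaw',np.degrees(np.arctan2(d[1],d[0]))); d=P[0]-P[3];print(np.degrees(np.arctan2(d[1],d[0]))-90,[np.linalg.norm(P[i]-P[i-1]) for i in range(4)])
a,b=ray('wrist',289,160,.118),ray('wrist',289,243,.118); print('ridge',a,b,(a+b)/2)
for u,v,z in [(358,170,.06),(355,215,.06),(393,177,.075),(388,216,.075)]: print('clip',ray('wrist',u,v,z))
```

```text
[ 0.3797 -0.2245  0.09  ]
[ 0.5103 -0.2561  0.09  ]
[ 0.4722 -0.426   0.09  ]
[ 0.3371 -0.3938  0.09  ]
c [ 0.424825 -0.3251    0.09    ]
yaw -13.601879453832126
-14.123802940559528 [np.float64(0.17457734675495556), np.float64(0.13436859752189126), np.float64(0.17411955662704864), np.float64(0.13888430436878027)]
ridge [ 0.4328 -0.2845  0.118 ] [ 0.4161 -0.3629  0.118 ] [ 0.42445 -0.3237   0.118  ]
clip [ 0.5033 -0.3192  0.06  ]
clip [ 0.4922 -0.3689  0.06  ]
clip [ 0.535  -0.3312  0.075 ]
clip [ 0.5243 -0.3724  0.075 ]
```

Run:
```python
from h import *
go(.4246,-.3245,.14,76.4);go(.4246,-.3245,.093,76.4)
```

```text
row [-1.38  0.77 14.05] turn 1.2 n 3
row [-1.38  0.77 18.75] turn 1.2 n 4
```

play_rows --moves "-1.4 0.8 8 1.2 4;-1.4 0.8 14 1.2 4;-1.4 0.8 14 1.2 4;-1.4 0.8 17 1.2 4;-1.4 0.8 18.7 1.2 4;-1.4 0.8 18.7 1.2 4;-1.4 0.8 18.7 1.2 1;-1.4 0.8 18.7 1.2 1;-1.4 0.8 18.7 1.2 1;-1.4 0.8 18.7 1.2 1;-1.4 0.8 18.7 1.2 1;-1.4 0.8 17.5 1.2 1;-1.4 0.8 14.5 1.2 1;-1.4 0.8 10 1.2 1;-1.4 0.8 10 1.2 1"

```text
time_s: 27.4
eef_pos: [0.4269, -0.3269, 0.1848]
eef_rot: [2.464, 1.937, 0.003]
wrist_force: [0.2, -0.9, -1.9]
width: 0.0146
gripper_force: 58.9
```

Run:
```python
from h import *
st(); go(.675,-.23,.18);go(.675,-.23,.018)
```

```text
t 27.4 p [ 0.4269 -0.3269  0.1848] rot [2.464 1.937 0.003] w 0.014622202022032234 F [ 0.2 -0.9 -1.9] q [-0.65  0.21 -0.28  1.06  0.    1.16]
[[0.236, 0.972, 0.006], [0.972, -0.236, -0.004], [-0.003, 0.007, -1.0]]
row [15.27 21.82  0.58] turn 0 n 5
row [15.32 21.71 16.78] turn 0 n 6
```

play_rows --moves "15.3 21.8 0 0 1;15.3 21.8 0 0 1;15.3 21.8 0 0 1;15.3 21.8 0 0 1;15.3 21.8 0 0 1;15.3 21.8 0 0 1;15.3 21.7 6 0 1;15.3 21.7 12 0 1;15.3 21.7 15 0 1;15.3 21.7 16 0 1;15.3 21.7 16.7 0 1;15.3 21.7 16.7 0 1;15.3 21.7 16.7 0 3.5;15.3 21.7 16.7 0 3.5;15.3 21.7 12 0 3.5;15.3 21.7 6 0 3.5;15.3 21.7 -1 0 3.5;15.3 21.7 -8 0 8.5;15.3 21.7 -8 0 8.5"

```text
time_s: 29.78
eef_pos: [0.6739, -0.2286, 0.2666]
eef_rot: [2.464, 1.937, 0.008]
wrist_force: [0.4, 0.2, -0.3]
width: 0.0698
gripper_force: 0.0
```

Run:
```python
from h import *
st(); snap('wrist'); print(find('wrist','lid_grip')); 
im=snap('top'); print(find('top','box_rim'),find('top','scoop_mid'),find('top','lid_grip'))
im=im.astype(int)
m=((im[:,:,0]-im[:,:,2])>18).astype(np.uint8); m[:200]=0;m[300:]=0;m[:,:105]=0;m[:,310:]=0
n,l,s,ce=cv2.connectedComponentsWithStats(m)
for i in range(1,n):
  if s[i,4]>8: print('top',s[i],ce[i].round(1),ray('top',*ce[i],.091))
go(.40,.22,.33,100)
```

```text
t 29.775 p [ 0.6739 -0.2286  0.2666] rot [2.464 1.937 0.008] w 0.06984807816328871 F [ 0.4  0.2 -0.3] q [-0.33  0.52  0.34  1.38 -0.    1.48]
[[0.236, 0.972, 0.008], [0.972, -0.236, -0.003], [-0.001, 0.009, -1.0]]
[(0.95, [0.672, -0.222, 0.012], [277, 167])]
[] [(0.96, [0.408, 0.299, 0.066], [160, 261]), (0.2, [0.45, 0.305, 0.093], [154, 245])] [(0.96, [0.664, -0.213, 0.013], [349, 163])]
top [147 227  16  36 367] [154.5 244.7] [0.4507 0.3047 0.091 ]
top [271 263  13  13 133] [277.2 269.1] [ 0.3833 -0.0075  0.091 ]
top [154 270  14  11 122] [159.8 275. ] [0.3736 0.2914 0.091 ]
row [ 37.09 -36.89  -7.09] turn -23.7 n 9
```

play_rows --moves "37.1 -36.9 -7.1 -23.7 8.5;37.1 -36.9 -7.1 -23.7 8.5;37.1 -36.9 -7.1 -23.7 8.5;37.1 -36.9 -7.1 -23.7 8.5;37.1 -36.9 -7.1 -23.7 8.5;37.1 -36.9 -7.1 -23.7 8.5;37.1 -36.9 -7.1 -23.7 8.5;37.1 -36.9 -7.1 -23.7 8.5;37.1 -36.9 -7.1 -23.7 8.5;37.1 -36.9 -7.1 -23.7 8.5;37.1 -36.9 -7.1 -23.7 8.5;37.1 -36.9 -7.1 -23.7 8.5"

```text
time_s: 31.58
eef_pos: [0.401, 0.2189, 0.3306]
eef_rot: [-2.02, -2.406, 0.002]
wrist_force: [-1.1, -0.2, -0.1]
width: 0.0854
gripper_force: 0.0
```

Run:
```python
from h import *
st(); im=snap('wrist','w9.png',crop=(180,0,460,210),s=2.8)
print(find('wrist','scoop_mid'))
```

```text
t 31.575 p [0.401  0.2189 0.3306] rot [-2.020e+00 -2.406e+00  2.000e-03] w 0.08544630182943841 F [-1.1 -0.2 -0.1] q [ 0.5   0.02 -0.17  1.38 -0.    1.9 ]
[[-0.173, 0.985, -0.001], [0.985, 0.173, -0.001], [-0.001, -0.001, -1.0]]
[(0.71, [0.711, 0.231, 0.062], [525, 203]), (0.7, [0.409, 0.303, 0.064], [301, 101])]
```

View pics/w9.png

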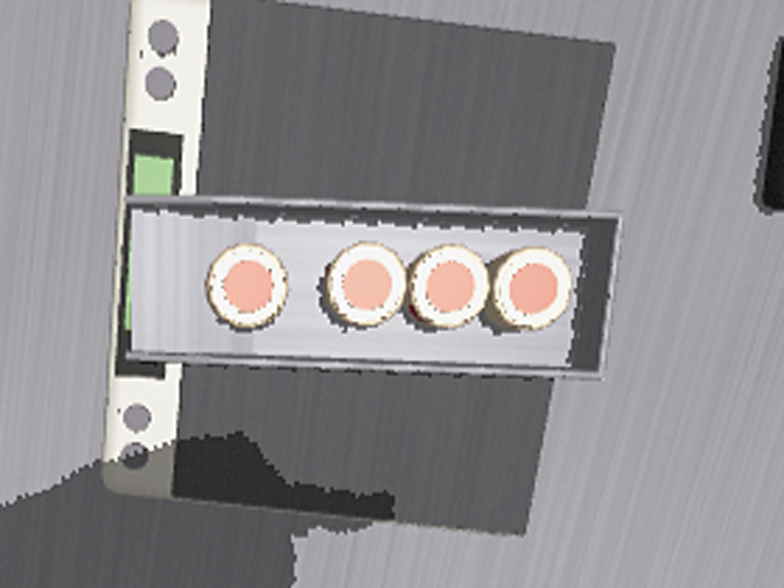

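All four bones stand in a row in the scoop. The tail corners are at crop (621,214) and (604,378), and the nose is at x≈127. So the pushes moved the scoop about 8 mm toward its tail.

Run:
```python
from h import *
f=lambda a,b,z: ray('wrist',180+a/2.8,b/2.8,z)
tl,tr=f(621,214,.092),f(604,378,.092); nl,nr=f(127,199,.087),f(127,355,.087)
T=(tl+tr)/2;N=(nl+nr)/2; print(tl,tr,nl,nr,T,N)
for p in [(613,43),(525,534),(209,-5),(172,495)]: print('pan',f(*p,.058))
d=(N-T)[:2]; d/=np.linalg.norm(d); w=(tl-tr)[:2]; print(np.degrees(np.arctan2(d[1],d[0])), np.degrees(np.arctan2(w[0],-w[1])),np.linalg.norm((N-T)[:2]))
m=T[:2]+d*.095; print('mid',m,'grip -47',m-d*.047)
g=m-d*.047
go(g[0],g[1],.16,8.9);go(g[0],g[1],.063,8.9)
```

```text
[0.5086 0.3446 0.092 ] [0.5183 0.2847 0.092 ] [0.3233 0.318  0.087 ] [0.3308 0.2606 0.087 ] [0.51345 0.31465 0.092  ] [0.32705 0.2893  0.087  ]
pan [0.4993 0.4103 0.058 ]
pan [0.513  0.2117 0.058 ]
pan [0.3402 0.3993 0.058 ]
pan [0.354  0.2019 0.058 ]
-172.25541017310059 -170.80156870618057 0.18811587519398784
mid [0.41931653 0.30184805] grip -47 [0.46588783 0.30818165]
row [ 7.66  7.94 17.08] turn 91.0 n 9
row [ 7.67  7.94 26.78] turn 91.0 n 9
```

play_rows --moves "7.7 8 17 91.7 8.5;7.7 8 17 91.7 8.5;7.7 8 17 91.7 8.5;7.7 8 17 91.7 8.5;7.7 8 17 91.7 8.5;7.7 8 17 91.7 8.5;7.7 8 17 91.7 8.5;7.7 8 17 91.7 8.5;7.7 8 17 91.7 8.5;7.7 8 17 91.7 8.5;7.7 8 17 91.7 8.5"

```text
time_s: 33.05
eef_pos: [0.5073, 0.1784, 0.1612]
eef_rot: [-3.028, -0.439, 0.028]
wrist_force: [0.4, 0.9, -0.1]
width: 0.085
gripper_force: 0.0
```

Run:
```python
from h import *
st(); go(.4668,.3083,.056,8.2)
```

```text
t 33.05 p [0.5073 0.1784 0.1612] rot [-3.028 -0.439  0.028] w 0.08503309422227258 F [ 0.4  0.9 -0.1] q [ 0.29  0.24 -0.31  1.03  0.08  3.14]
[[0.959, 0.283, -0.03], [0.284, -0.956, 0.078], [-0.006, -0.083, -0.997]]
row [ -0.13 -12.69  11.62] turn 8.3 n 3
```

Joint 6 hit its limit there (yaw = q1 + 180° − q6). I'll use the half-turned grasp instead, with tool x toward the nose, and unwind first.

play_rows --moves "0 0 -4 -20 8.5;0 0 -4 -40 8.5;0 0 -4 -60 8.5;0 0 -4 -90 8.5;0 0 -4 -90 8.5;0 0 -4 -90 8.5;0 0 -4 -90 8.5;0 0 -4 -90 8.5;0 0 -4 -90 8.5;0 0 -4 -90 8.5"

```text
time_s: 34.3
eef_pos: [0.5081, 0.1766, 0.2012]
eef_rot: [-1.835, -2.461, -0.069]
wrist_force: [-0.9, 0.0, 0.5]
width: 0.0847
gripper_force: 0.0
```

Run:
```python
from h import *
st(); go(.4668,.3083,.18,-171.8)
```

```text
t 34.3 p [0.5081 0.1766 0.2012] rot [-1.835 -2.461 -0.069] w 0.08474685773578002 F [-0.9  0.   0.5] q [ 0.28  0.22 -0.25  1.11  0.08  1.56]
[[-0.284, 0.958, -0.03], [0.955, 0.286, 0.078], [0.083, -0.006, -0.996]]
row [13.58 -0.18  3.27] turn -81.6 n 8
```

The clamped command kept a 4.8° sideways tilt. I'll try to undo it by going symmetrically past the other end of joint 6, in free space.

play_rows --moves "-2 0 -8 -30 8.5;-2 0 -8 -60 8.5;-2 0 -8 -90 8.5;-2 0 -8 -120 8.5;-2 0 -8 -150 8.5;-2 0 -8 -170 8.5;-2 0 -8 -170 8.5;-2 0 -8 -170 8.5;-2 0 -8 -170 8.5;-2 0 -8 -170 8.5;-2 0 -8 -170 8.5;-2 0 -8 -170 8.5;-2 0 -8 -170 8.5;-2 0 -8 -170 8.5;-2 0 -8 -170 8.5;-2 0 -8 -170 8.5;-2 0 -8 -170 8.5"

```text
time_s: 36.42
eef_pos: [0.5162, 0.1514, 0.2793]
eef_rot: [-2.313, 2.065, 0.116]
wrist_force: [0.3, -0.8, -0.9]
width: 0.0844
gripper_force: 0.0
```

play_rows --moves "0 0 0 -30 8.5;0 0 0 -60 8.5;0 0 0 -90 8.5;0 0 0 -112 8.5;0 0 0 -112 8.5;0 0 0 -112 8.5;0 0 0 -112 8.5;0 0 0 -112 8.5;0 0 0 -112 8.5;0 0 0 -112 8.5;0 0 0 -112 8.5;0 0 0 -112 8.5"

```text
time_s: 37.92
eef_pos: [0.4877, 0.2185, 0.2793]
eef_rot: [-3.051, -0.62, -0.005]
wrist_force: [0.6, -0.6, 0.2]
width: 0.085
gripper_force: 0.0
```

Run:
```python
from h import *
st()
```

```text
t 37.925 p [0.4877 0.2185 0.2793] rot [-3.051 -0.62  -0.005] w 0.0850436512230287 F [ 0.6 -0.6  0.2] q [ 0.4   0.17 -0.13  1.27  0.03 -3.14]
[[0.921, 0.39, -0.002], [0.39, -0.92, 0.028], [0.009, -0.027, -1.0]]
```

play_rows --moves "0 0 0 -4 8.5;0 0 0 -4 8.5;0 0 0 -4 8.5"

```text
time_s: 38.3
eef_pos: [0.4811, 0.2326, 0.2792]
eef_rot: [-3.053, -0.686, -0.012]
wrist_force: [0.1, 0.1, 1.2]
width: 0.085
gripper_force: 0.0
```

Run:
```python
from h import *
st(); go(.4668,.3083,.16,-171.8)
```

```text
t 38.3 p [0.4811 0.2326 0.2792] rot [-3.053 -0.686 -0.012] w 0.08497708112805014 F [0.1 0.1 1.2] q [ 0.44  0.17 -0.13  1.27  0.01 -3.14]
[[0.904, 0.428, 0.005], [0.428, -0.904, 0.014], [0.01, -0.01, -1.0]]
row [ 1.83 -7.33 12.02] turn -162.9 n 16
```

play_rows --moves "0 0 4 30 8.5;0 0 4 60 8.5;0 0 4 90 8.5;0 0 4 120 8.5;0 0 4 120 8.5;0 0 4 120 8.5;0 0 4 120 8.5;0 0 4 120 8.5;0 0 4 120 8.5;0 0 4 120 8.5;0 0 4 120 8.5;0 0 4 120 8.5;0 0 4 120 8.5"

```text
time_s: 39.92
eef_pos: [0.4811, 0.2335, 0.2392]
eef_rot: [-2.125, 2.297, 0.011]
wrist_force: [0.2, 0.3, -0.1]
width: 0.0847
gripper_force: 0.0
```

Run:
```python
from h import *
st(); go(.4668,.3083,.16,-171.8)
```

```text
t 39.925 p [0.4811 0.2335 0.2392] rot [-2.125  2.297  0.011] w 0.08470952972239391 F [ 0.2  0.3 -0.1] q [ 0.45  0.18 -0.2   1.18  0.01 -1.05]
[[-0.078, -0.997, 0.005], [-0.997, 0.078, 0.014], [-0.014, -0.004, -1.0]]
row [-7.24  2.04  8.02] turn 77.3 n 8
```

play_rows --moves "-7.2 2 8 77.3 8.5;-7.2 2 8 77.3 8.5;-7.2 2 8 77.3 8.5;-7.2 2 8 77.3 8.5;-7.2 2 8 77.3 8.5;-7.2 2 8 77.3 8.5;-7.2 2 8 77.3 8.5;-7.2 2 8 77.3 8.5;-7.2 2 8 77.3 8.5;-7.2 2 8 77.3 8.5"

```text
time_s: 41.18
eef_pos: [0.467, 0.3084, 0.1602]
eef_rot: [-0.227, 3.128, 0.021]
wrist_force: [0.4, 0.4, 0.7]
width: 0.0855
gripper_force: 0.0
```

Run:
```python
from h import *
st(); go(.4668,.3083,.056,-171.8)
im=snap('wrist','w10.png'); cv2.imwrite('pics/w10.png',im[:,:,::-1])
```

```text
t 41.175 p [0.467  0.3084 0.1602] rot [-0.227  3.128  0.021] w 0.08547097527421095 F [0.4 0.4 0.7] q [ 0.58  0.27 -0.28  1.02  0.01  0.43]
[[-0.99, -0.144, 0.005], [-0.144, 0.989, 0.014], [-0.007, 0.013, -1.0]]
row [ 0.09 -0.14 10.42] turn 0.1 n 2
```

View pics/w10.png

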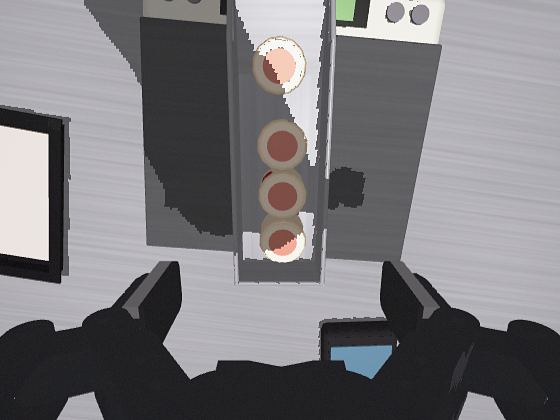

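The scoop lies centred between the open fingers, with walls at x≈235 to 325 and the tail at y≈283. I'll grasp it and lift slightly.

play_rows --moves "0.1 -0.1 6 0 8.5;0.1 -0.1 9.5 0 8.5;0.1 -0.1 10.3 0 8.5;0.1 -0.1 10.4 0 8.5;0.1 -0.1 10.4 0 5.5;0.1 -0.1 10.4 0 5.5;0.1 -0.1 10.4 0 5.5;0.1 -0.1 10.4 0 5.5;0.1 -0.1 10.4 0 5.5"

```text
time_s: 42.35
eef_pos: [0.468, 0.3096, 0.0582]
eef_rot: [-0.223, 3.125, 0.024]
wrist_force: [-0.3, 0.3, 6.6]
width: 0.0612
gripper_force: 66.0
```

```bash
cat >> h.py <<'E'
def cores():
    im=snap('wrist').astype(int); m=((im[:,:,0]-im[:,:,2]>45)).astype(np.uint8); m=cv2.morphologyEx(m,cv2.MORPH_OPEN,np.ones((5,5)))
    n,l,s,ce=cv2.connectedComponentsWithStats(m); return [(s[i,4],ce[i].round(1).tolist()) for i in range(1,n) if s[i,4]>80]
E
python3 -c "
from h import *
st(); print(cores())"
```

```text
t 42.35 p [0.468  0.3096 0.0582] rot [-0.223  3.125  0.024] w 0.06123682473333543 F [-0.3  0.3  6.6] q [ 0.58  0.36 -0.4   0.79  0.01  0.44]
[[-0.99, -0.142, 0.008], [-0.142, 0.99, 0.016], [-0.01, 0.014, -1.0]]
[(np.int32(1147), [262.7, 32.2]), (np.int32(2633), [284.6, 174.8]), (np.int32(93), [259.9, 219.8]), (np.int32(2096), [285.2, 264.3]), (np.int32(1694), [285.4, 341.4])]
```

play_rows --moves "0 0 -0.5 0 5.5;0 0 -1 0 5.5;0 0 -1.5 0 5.5;0 0 -1.5 0 5.5"

```text
time_s: 42.9
eef_pos: [0.4668, 0.3087, 0.0716]
eef_rot: [-0.223, 3.127, 0.022]
wrist_force: [0.5, 0.8, -3.9]
width: 0.0613
gripper_force: 65.8
```

```bash
python3 -c "
from h import *
s=st(); print(cores(),s['ft_torque'])"
```

```text
t 42.9 p [0.4668 0.3087 0.0716] rot [-0.223  3.127  0.022] w 0.061291319599959676 F [ 0.5  0.8 -3.9] q [ 0.58  0.34 -0.39  0.82  0.01  0.44]
[[-0.99, -0.142, 0.005], [-0.142, 0.99, 0.014], [-0.007, 0.013, -1.0]]
[(np.int32(1070), [262.0, 32.5]), (np.int32(2637), [284.7, 174.6]), (np.int32(94), [259.9, 219.8]), (np.int32(2089), [285.1, 264.1]), (np.int32(1702), [285.4, 341.3])] [-0.07138211 -0.10413462 -0.00832283]
```

The grip is rigid: the bones keep their places in the view, and the wrist reads the load's weight. The tool can't be tilted by command, so I'll tip the scoop by pivoting it in the fingers. First I carry it to the box level and high.

Run:
```python
from h import *
im=snap('top'); hsv=cv2.cvtColor(im,cv2.COLOR_RGB2HSV); m=cv2.inRange(hsv,(105,120,50),(130,255,255)); m[:190]=0;m[260:]=0;m[:,:310]=0;m[:,350:]=0
print(ray('top',*np.argwhere(m>0).mean(0)[::-1],.03))
c=ctrl.get_calibration('wrist'); uz=ctrl.read_state()['eef_pos'][2]
for u,v in [(284.7,174.6),(285.1,264.1),(285.4,341.3)]: print(ray('wrist',u,v,uz+.033))
ex=np.array([.972,-.235]);ey=np.array([.235,.972]);b=np.array([.4246,-.325])
p=b+.246*ey-.015*ex; print(p); go(p[0],p[1],.18,-103.6)
```

```text
[ 0.5142 -0.1519  0.03  ]
[0.4167 0.3023 0.1041]
[0.4484 0.3071 0.1041]
[0.4802 0.3119 0.1041]
[ 0.46783  -0.082363]
row [  5.35 -38.56 -11.42] turn -68.2 n 7
```

play_rows --moves "0 0 -2 0 5.5;0 0 -5 0 5.5;0 0 -8 0 5.5;0.1 -1 -10.4 -1 5.5;0.3 -2.5 -11.4 -4 5.5;0.6 -4.8 -11.4 -8.5 5.5;1 -7.6 -11.4 -13.5 5.5;1.4 -10.6 -11.4 -19 5.5;1.9 -13.8 -11.4 -24.5 5.5;2.4 -17 -11.4 -30 5.5;2.8 -20.2 -11.4 -36 5.5;3.2 -23.4 -11.4 -42 5.5;3.7 -26.6 -11.4 -48 5.5;4.1 -29.8 -11.4 -54 5.5;4.6 -33 -11.4 -59 5.5;4.9 -35.5 -11.4 -63 5.5;5.2 -37.5 -11.4 -66 5.5;5.3 -38.4 -11.4 -68.2 5.5;5.35 -38.6 -11.4 -68.2 5.5;5.35 -38.6 -11.4 -68.2 5.5"

```text
time_s: 45.5
eef_pos: [0.4677, -0.0825, 0.1796]
eef_rot: [-1.934, 2.46, 0.013]
wrist_force: [-0.2, 0.0, -3.8]
width: 0.0613
gripper_force: 66.5
```

Run:
```python
from h import *
s=st(); print(cores()); go(.4678,-.0824,.036,-103.6)
```

```text
t 45.5 p [ 0.4677 -0.0825  0.1796] rot [-1.934  2.46   0.013] w 0.06129862795768885 F [-0.2  0.  -3.8] q [-0.18  0.11 -0.43  1.04  0.01 -1.52]
[[-0.236, -0.972, 0.004], [-0.972, 0.236, 0.014], [-0.015, -0.001, -1.0]]
[(np.int32(1390), [284.4, 36.7]), (np.int32(2615), [286.5, 173.8]), (np.int32(1189), [391.7, 239.6]), (np.int32(2085), [286.4, 263.5]), (np.int32(1682), [286.3, 340.8])]
row [2.200e-01 1.000e-02 1.436e+01] turn -0.0 n 3
```

play_rows --moves "0.2 0 5 0 5.5;0.2 0 9 0 5.5;0.2 0 12.5 0 5.5;0.2 0 14 0 5.5;0.2 0 14.3 0 5.5;0.7 0 14.3 0 5.5;1.1 0 14.3 0 5.5;1.5 0 14.3 0 5.5;1.7 0 14.3 0 5.5;1.9 0 14.3 0 5.5;1.9 0 14.3 0 5.5"

```text
time_s: 46.92
eef_pos: [0.4648, -0.0973, 0.037]
eef_rot: [-1.933, 2.456, 0.017]
wrist_force: [1.1, 10.1, 0.9]
width: 0.0611
gripper_force: 68.1
```

The nose is pressing on the box's outer wall with 10 N. I'll raise the grip while pressing, so wall friction holds the nose down.

play_rows --moves "0.3 0 -0.4 0 5.5;0.4 0 -0.8 0 5.5;0.5 0 -1.2 0 5.5;0.6 0 -1.6 0 5.5;0.6 0 -1.6 0 5.5"

```text
time_s: 47.55
eef_pos: [0.4638, -0.1, 0.0527]
eef_rot: [-1.931, 2.45, 0.025]
wrist_force: [4.7, 17.0, -3.4]
width: 0.061
gripper_force: 67.0
```

Run:
```python
from h import *
s=st(); print(cores())
```

```text
t 47.55 p [ 0.4638 -0.1     0.0527] rot [-1.931  2.45   0.025] w 0.060972574563147 F [ 4.7 17.  -3.4] q [-0.23  0.23 -0.6   0.74  0.03 -1.57]
[[-0.233, -0.972, 0.008], [-0.972, 0.233, 0.026], [-0.027, -0.001, -1.0]]
[(np.int32(3099), [289.3, 29.9]), (np.int32(2425), [298.1, 173.8]), (np.int32(2098), [299.1, 264.0]), (np.int32(104), [443.3, 310.6]), (np.int32(1681), [299.1, 343.6])]
```

The wall is slippery: no downward friction showed, and the scoop is still level in the grip. New plan:
1. Turn the scoop half round so the nose points away from the box.
2. Rest its tail on the near rim as a fulcrum to pre-tilt it slightly.
3. Bring it over the box and finish the tip by pressing the nose against the inner wall.

play_rows --moves "-0.5 0 0 0 5.5;-2 0 0 0 5.5;-4 0 -1 0 5.5;-6 0 -4 0 5.5;-7 0 -8 0 5.5;-7 0 -12 0 5.5;-7 0 -14 0 5.5;-7 0 -15 0 5.5;-7 0 -15 0 5.5"

```text
time_s: 48.72
eef_pos: [0.4786, -0.0391, 0.2035]
eef_rot: [-1.935, 2.459, 0.012]
wrist_force: [1.2, 0.8, -2.8]
width: 0.061
gripper_force: 67.4
```

Run:
```python
from h import *
s=st(); print(cores())
ex=np.array([.972,-.235]);ey=np.array([.235,.972]);b=np.array([.4246,-.325])
p=b+.128*ey-.020*ex; print(p); go(p[0],p[1],.20,76.4)
```

```text
t 48.725 p [ 0.4786 -0.0391  0.2035] rot [-1.935  2.459  0.012] w 0.060977868933985525 F [ 1.2  0.8 -2.8] q [-0.09  0.1  -0.38  1.09  0.01 -1.42]
[[-0.235, -0.972, 0.005], [-0.972, 0.236, 0.014], [-0.015, -0.002, -1.0]]
[(np.int32(3091), [289.5, 29.0]), (np.int32(2440), [299.5, 172.1]), (np.int32(1044), [389.5, 189.1]), (np.int32(2082), [300.5, 262.6]), (np.int32(1698), [300.4, 342.7])]
[ 0.43524  -0.195884]
row [16.24  0.47  0.05] turn 180.0 n 17
```

play_rows --moves "0.3 0 0 5 5.5;1 0 0 13 5.5;2 0 0 23 5.5;3 0 0 33 5.5;4 0 0 43 5.5;5 0 0 53 5.5;6 0.1 0 63 5.5;7 0.1 0 73 5.5;8 0.2 0 83 5.5;9 0.2 0 93 5.5;10 0.3 0 103 5.5;11 0.3 0 113 5.5;12 0.4 0 123 5.5;13 0.4 0 133 5.5;14 0.4 0 143 5.5;14.8 0.5 0 153 5.5;15.6 0.5 0 163 5.5;16 0.5 0 172 5.5;16.2 0.5 0 179 5.5;16.2 0.5 0 180 5.5"

```text
time_s: 51.28
eef_pos: [0.4345, -0.1954, 0.1997]
eef_rot: [-2.462, -1.936, -0.017]
wrist_force: [-0.3, -0.2, -3.1]
width: 0.0613
gripper_force: 67.2
```

Run:
```python
from h import *
s=st(); print(cores())
go(.43524,-.195884,.087,76.4); go(.43524,-.195884,.0765,76.4)
```

```text
t 51.275 p [ 0.4345 -0.1954  0.1997] rot [-2.462 -1.936 -0.017] w 0.06130884943972411 F [-0.3 -0.2 -3.1] q [-0.43  0.1  -0.38  1.09  0.01  1.38]
[[0.236, 0.972, 0.002], [0.972, -0.236, 0.015], [0.015, -0.001, -1.0]]
[(np.int32(447), [165.3, 6.8]), (np.int32(3021), [290.6, 28.7]), (np.int32(2438), [299.4, 172.2]), (np.int32(2060), [300.5, 262.5]), (np.int32(1673), [300.3, 342.8])]
row [-0.21  0.08 11.29] turn -0.0 n 2
row [-0.22  0.08 12.34] turn -0.0 n 2
```

play_rows --moves "-0.2 0.1 5 0 5.5;-0.2 0.1 9 0 5.5;-0.2 0.1 10.8 0 5.5;-0.2 0.1 11.3 0 5.5;-0.2 0.1 11.6 0 5.5;-0.2 0.1 11.9 0 5.5;-0.2 0.1 12.2 0 5.5;-0.2 0.1 12.2 0 5.5"

```text
time_s: 52.32
eef_pos: [0.4376, -0.1957, 0.0806]
eef_rot: [-2.463, -1.939, -0.023]
wrist_force: [-1.3, 5.3, 5.9]
width: 0.0611
gripper_force: 69.7
```

Run:
```python
from h import *
s=st(); print(cores(),s['ft_torque'])
```

```text
t 52.325 p [ 0.4376 -0.1957  0.0806] rot [-2.463 -1.939 -0.023] w 0.061137447686650685 F [-1.3  5.3  5.9] q [-0.43  0.21 -0.55  0.81  0.02  1.38]
[[0.235, 0.972, 0.007], [0.972, -0.235, 0.015], [0.016, 0.004, -1.0]]
[(np.int32(2834), [277.9, 26.8]), (np.int32(2378), [286.0, 165.2]), (np.int32(2097), [287.6, 256.0]), (np.int32(1869), [287.5, 340.3])] [ 0.5389865   0.3618095  -0.06276969]
```

```bash
cat >> h.py <<'E'
def tilt(pix,gz=.0245,top=.033):
    "fit nose-down tilt (deg) of the scoop from core pixels v (C,B,A); level reference v's"
    from scipy.optimize import minimize_scalar
    c=ctrl.get_calibration('wrist'); s=ctrl.read_state(); Rt=Rn.from_rotvec(s['eef_rot']).as_matrix(); p=np.array(s['eef_pos']); f,cx,cy,R,t=K(c); o=-R.T@t
    fw=[]
    for v in (172.2,262.5,342.8):   # level: height of core top above TCP = top
        d=Rt.T@(R.T@np.array([(299-cx)/f,(v-cy)/f,1])); oo=Rt.T@(o-p); k=(-top-oo[2])/d[2]; fw.append((oo+k*d)[0])
    def pv(th):
        out=[]
        for a in fw:
            b=top-gz; x=a*np.cos(th)+b*np.sin(th); z=gz-a*np.sin(th)+b*np.cos(th)
            out.append(proj('wrist',p+Rt@np.array([x,0,-z]),c)[1])
        return np.array(out)
    g=minimize_scalar(lambda th:np.sum((pv(th)-pix)**2),bounds=(-.3,1.3),method='bounded')
    return np.round(fw,3),round(np.degrees(g.x),1),pv(g.x).round(1)
E
python3 - <<'E'
from h import *
print(tilt([172.2,262.5,342.8]),tilt([165.2,256,340.3]))
for th in (5,10): pass
E
```

```text
(array([ 0.049,  0.017, -0.016]), np.float64(0.0), array([172.2, 262.5, 342.8])) (array([ 0.049,  0.017, -0.016]), np.float64(10.3), array([165.8, 255.6, 343.5]))
```

play_rows --moves "0 0 0.2 0 5.5;0 0 0.4 0 5.5;0 0 0.5 0 5.5;0 0 0.5 0 5.5"

```text
time_s: 52.88
eef_pos: [0.4382, -0.1946, 0.0761]
eef_rot: [-2.462, -1.939, -0.027]
wrist_force: [-1.4, 10.1, 11.7]
width: 0.0614
gripper_force: 72.1
```

Run:
```python
from h import *
s=st(); c=cores(); print(c); v=[x[1][1] for x in c][-3:]; print(tilt(v))
```

```text
t 52.875 p [ 0.4382 -0.1946  0.0761] rot [-2.462 -1.939 -0.027] w 0.06140133140729958 F [-1.4 10.1 11.7] q [-0.43  0.21 -0.56  0.8   0.02  1.38]
[[0.234, 0.972, 0.009], [0.972, -0.235, 0.017], [0.018, 0.004, -1.0]]
[(np.int32(2573), [278.5, 32.7]), (np.int32(2186), [286.0, 163.0]), (np.int32(2087), [287.6, 252.9]), (np.int32(1999), [287.5, 340.2])]
(array([ 0.049,  0.017, -0.016]), np.float64(17.2), array([164.5, 251.8, 343. ]))
```

The scoop is pre-tilted roughly 12 to 17° and the bones haven't slid. I'll lift clear and move back over the open box.

play_rows --moves "0 0 -1 0 5.5;0 0 -3 0 5.5;0 0 -5.5 0 5.5;0 0 -7.5 0 5.5;0 0 -8 0 5.5;0 0 -8 0 5.5"

```text
time_s: 53.68
eef_pos: [0.4362, -0.1973, 0.1541]
eef_rot: [-2.464, -1.937, -0.019]
wrist_force: [-0.6, -0.8, -4.1]
width: 0.061
gripper_force: 70.2
```

Run:
```python
from h import *
s=st(); c=cores(); print(c); v=[x[1][1] for x in c][-3:]; print(tilt(v))
ex=np.array([.972,-.235]);ey=np.array([.235,.972]);b=np.array([.4246,-.325])
for y,z in [(-.072,.150),(-.072,.097)]:
  p=b+y*ey; go(p[0],p[1],z,76.4)
```

```text
t 53.675 p [ 0.4362 -0.1973  0.1541] rot [-2.464 -1.937 -0.019] w 0.0610145589535094 F [-0.6 -0.8 -4.1] q [-0.43  0.14 -0.45  0.98  0.01  1.37]
[[0.236, 0.972, 0.005], [0.972, -0.236, 0.013], [0.014, 0.002, -1.0]]
[(np.int32(2584), [278.8, 32.2]), (np.int32(2182), [285.7, 163.1]), (np.int32(2095), [287.3, 253.1]), (np.int32(1987), [287.2, 340.2])]
(array([ 0.049,  0.017, -0.016]), np.float64(17.7), array([164.5, 251.5, 343. ]))
row [-19.91   1.93   0.06] turn -0.0 n 4
row [-19.99   1.93   5.36] turn -0.0 n 4
```

play_rows --moves "-1 0.1 0 0 5.5;-3 0.3 0 0 5.5;-6 0.6 0 0 5.5;-9.5 0.9 0 0 5.5;-13 1.3 0 0 5.5;-16.5 1.6 0 0 5.5;-18.7 1.8 0 0 5.5;-19.8 1.9 0 0 5.5;-20 1.9 0.5 0 5.5;-20 1.9 2 0 5.5;-20 1.9 4 0 5.5;-20 1.9 5.3 0 5.5;-20 1.9 5.3 0 5.5"

```text
time_s: 55.35
eef_pos: [0.407, -0.3936, 0.0966]
eef_rot: [-2.46, -1.936, -0.019]
wrist_force: [-0.3, -0.1, -3.0]
width: 0.0612
gripper_force: 69.8
```

Run:
```python
from h import *
s=st(); c=cores(); print(c)
ex=np.array([.972,-.235]);ey=np.array([.235,.972]);b=np.array([.4246,-.325])
for D,z in [(.137,.094),(.12,.117),(.1,.142),(.08,.159),(.06,.170),(.054,.172)]:
  p=b+(.081-D)*ey; go(p[0],p[1],z,76.4)
```

```text
t 55.35 p [ 0.407  -0.3936  0.0966] rot [-2.46  -1.936 -0.019] w 0.06120776783903033 F [-0.3 -0.1 -3. ] q [-0.78  0.35 -0.32  0.91  0.01  1.03]
[[0.235, 0.972, 0.003], [0.972, -0.235, 0.016], [0.016, -0.001, -1.0]]
[(np.int32(2603), [278.3, 29.8]), (np.int32(2209), [285.0, 157.9]), (np.int32(2082), [286.8, 247.8]), (np.int32(1992), [286.7, 335.5])]
row [1.54 0.03 0.38] turn 0.0 n 1
row [ 3.27  0.03 -1.89] turn 0.0 n 1
row [ 5.31  0.03 -4.36] turn 0.0 n 2
row [ 7.34  0.03 -6.03] turn 0.0 n 2
row [ 9.35  0.03 -7.1 ] turn 0.0 n 2
row [ 9.96  0.03 -7.29] turn 0.0 n 2
```

play_rows --moves "0.4 0 0 0 5.5;1 0 0.1 0 5.5;1.5 0 0.1 0 5.5;2 0 -0.2 0 5.5;2.4 0 -0.7 0 5.5;2.8 0 -1.3 0 5.5;3.2 0 -1.8 0 5.5;3.2 0 -1.8 0 5.5"

```text
time_s: 56.4
eef_pos: [0.4148, -0.3692, 0.1187]
eef_rot: [-2.471, -1.94, -0.007]
wrist_force: [-5.9, -12.3, -0.4]
width: 0.061
gripper_force: 70.1
```

Run:
```python
from h import *
s=st(); c=cores(); print(c); v=[x[1][1] for x in c][-3:]; print(tilt(v))
```

```text
t 56.4 p [ 0.4148 -0.3692  0.1187] rot [-2.471 -1.94  -0.007] w 0.06096454248861432 F [ -5.9 -12.3  -0.4] q [-0.73  0.3  -0.33  0.94  0.    1.08]
[[0.237, 0.972, 0.003], [0.972, -0.237, 0.003], [0.003, 0.003, -1.0]]
[(np.int32(1984), [276.7, 49.8]), (np.int32(1948), [283.6, 162.0]), (np.int32(2018), [286.0, 247.8]), (np.int32(2138), [286.8, 337.4])]
(array([ 0.049,  0.017, -0.016]), np.float64(26.7), array([165.9, 247.8, 341.1]))
```

The wall push works: the tilt has grown to about 25° at 14 N. Continuing along the arc.

play_rows --moves "0.5 0 -0.6 0 5.5;1 0 -1.2 0 5.5;1.5 0 -1.8 0 5.5;2.1 0 -2.4 0 5.5;2.6 0 -2.8 0 5.5;3.1 0 -3.2 0 5.5;3.6 0 -3.6 0 5.5;4.1 0 -4 0 5.5;4.1 0 -4 0 5.5"

```text
time_s: 57.58
eef_pos: [0.4244, -0.3314, 0.1612]
eef_rot: [2.468, 1.938, 0.004]
wrist_force: [-8.7, -15.7, 11.8]
width: 0.0611
gripper_force: 71.8
```

Run:
```python
from h import *
s=st(); c=cores(); print(c); v=[x[1][1] for x in c][-3:]; print(tilt(v))
```

```text
t 57.575 p [ 0.4244 -0.3314  0.1612] rot [2.468 1.938 0.004] w 0.0611165612991473 F [ -8.7 -15.7  11.8] q [-0.66  0.23 -0.32  1.02  0.    1.15]
[[0.237, 0.971, 0.004], [0.971, -0.237, -0.001], [-0.0, 0.005, -1.0]]
[(np.int32(860), [277.3, 63.3]), (np.int32(1016), [303.3, 112.7]), (np.int32(84), [269.3, 104.3]), (np.int32(1202), [306.0, 170.2]), (np.int32(243), [319.1, 209.6]), (np.int32(1550), [284.5, 232.5]), (np.int32(133), [283.5, 278.0])]
(array([ 0.049,  0.017, -0.016]), np.float64(74.2), array([208.8, 249. , 310.6]))
```

play_rows --moves "0.5 0 -0.5 0 5.5;1 0 -0.9 0 5.5;1.5 0 -1.2 0 5.5;2 0 -1.5 0 5.5;2.5 0 -1.7 0 5.5;3 0 -1.9 0 5.5;3 0 -1.9 0 5.5"

```text
time_s: 58.5
eef_pos: [0.4316, -0.3001, 0.1799]
eef_rot: [2.47, 1.941, 0.01]
wrist_force: [-5.7, -8.6, 11.0]
width: 0.0611
gripper_force: 72.1
```

Run:
```python
from h import *
s=st(); c=cores(); print(c); 
im=snap('scene'); print(find('scene','scoop_nose'),find('scene','scoop_mid'),find('scene','bone1_c'))
cv2.imwrite('pics/tip_scene.png',im[:,:,::-1])
w=snap('wrist'); cv2.imwrite('pics/tip_wrist.png',w[:,:,::-1])
```

```text
t 58.5 p [ 0.4316 -0.3001  0.1799] rot [2.47  1.941 0.01 ] w 0.06107442213641353 F [-5.7 -8.6 11. ] q [-0.61  0.2  -0.31  1.05  0.01  1.2 ]
[[0.236, 0.972, 0.005], [0.972, -0.236, 0.004], [0.005, 0.004, -1.0]]
[(np.int32(542), [278.6, 112.1]), (np.int32(255), [265.6, 145.4]), (np.int32(697), [302.2, 148.7]), (np.int32(887), [305.0, 193.4]), (np.int32(1233), [283.7, 244.1]), (np.int32(249), [282.5, 292.4])]
[(0.58, [0.453, -0.285, 0.163], [180, 167])] [(0.79, [0.456, -0.288, 0.159], [179, 170])] []
```

By geometry the scoop is now at about 60°, with the nose on the inner wall. I'll back off from the wall so the bones can drop out.

play_rows --moves "-0.6 0 -0.4 0 5.5;-1.5 0 -0.8 0 5.5;-2.5 0 -1 0 5.5;-4 0 -1 0 5.5;-5.5 0 -1.5 0 5.5;-6.5 0 -2.5 0 5.5;-6.5 0 -3 0 5.5;-6.5 0 -3 0 5.5;-6.5 0 -3 0 5.5;-6.5 0 -3 0 5.5"

```text
time_s: 60.05
eef_pos: [0.4162, -0.3592, 0.2055]
eef_rot: [-2.462, -1.938, -0.019]
wrist_force: [0.5, -1.0, -1.2]
width: 0.0608
gripper_force: 70.4
```

Run:
```python
from h import *
s=st(); print(cores()); 
im=snap('scene'); a=cv2.resize(im[130:240,120:230],None,fx=5,fy=5,interpolation=cv2.INTER_CUBIC)
w=snap('wrist'); b=w[:,90:450]; b=cv2.resize(b,None,fx=.7,fy=1.309); b=b[:550]
a=cv2.resize(a,(400,550)); o=np.hstack([a,b]); print(o.shape); cv2.imwrite('pics/tip.png',o[:,:,::-1])
```

```text
t 60.05 p [ 0.4162 -0.3592  0.2055] rot [-2.462 -1.938 -0.019] w 0.06083342051035948 F [ 0.5 -1.  -1.2] q [-0.72  0.24 -0.21  1.13  0.01  1.09]
[[0.235, 0.972, 0.004], [0.972, -0.235, 0.014], [0.015, 0.001, -1.0]]
[(np.int32(120), [317.6, 87.7])]
(550, 652, 3)
```

View pics/tip.png

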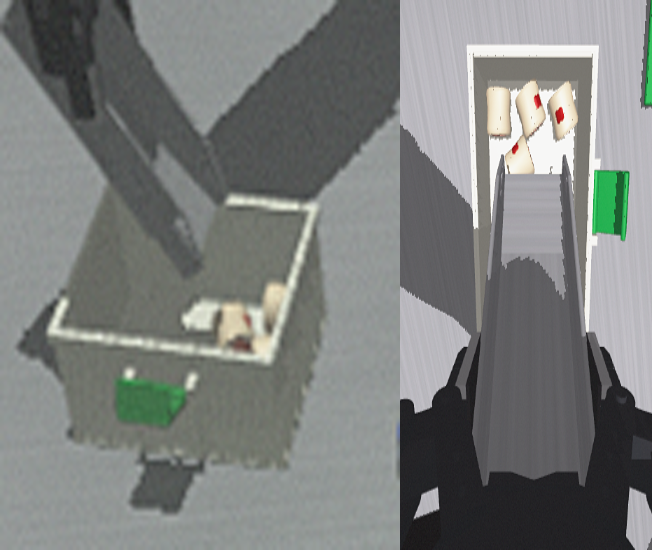

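The four bones lie in the box, at composite positions (498,108), (530,105), (563,110) and (517,155). The tipped scoop is empty. I'll check its tilt from the nose lip at wrist pixel row ≈131.

Run:
```python
from h import *
s=ctrl.read_state(); Rt=Rn.from_rotvec(s['eef_rot']).as_matrix(); p=np.array(s['eef_pos'])
for th in range(40,76,4):
    t=np.radians(th); a,b,gz=.144,-.0125,.0245
    x=a*np.cos(t)+b*np.sin(t); z=gz-a*np.sin(t)+b*np.cos(t)
    xs,bs=-.046,.0095; xt=xs*np.cos(t)+bs*np.sin(t); zt=gz-xs*np.sin(t)+bs*np.cos(t)
    print(th,proj('wrist',p+Rt@np.array([x,0,-z])),'tailtop',proj('wrist',p+Rt@np.array([xt,0,-zt])))
```

```text
40 [np.float64(281.7), np.float64(53.7)] tailtop [np.float64(283.2), np.float64(439.2)]
44 [np.float64(281.6), np.float64(68.3)] tailtop [np.float64(283.3), np.float64(438.4)]
48 [np.float64(281.6), np.float64(82.5)] tailtop [np.float64(283.3), np.float64(436.6)]
52 [np.float64(281.5), np.float64(96.3)] tailtop [np.float64(283.4), np.float64(433.8)]
56 [np.float64(281.5), np.float64(109.7)] tailtop [np.float64(283.5), np.float64(429.9)]
60 [np.float64(281.5), np.float64(122.8)] tailtop [np.float64(283.5), np.float64(424.9)]
64 [np.float64(281.4), np.float64(135.7)] tailtop [np.float64(283.6), np.float64(418.8)]
68 [np.float64(281.4), np.float64(148.3)] tailtop [np.float64(283.6), np.float64(411.5)]
72 [np.float64(281.4), np.float64(160.8)] tailtop [np.float64(283.7), np.float64(403.2)]
```

The tilt reads about 62°, which is in range. Now I lift away, carry the scoop back to the scale and lever it level on the platform.

Run:
```python
from h import *
u=np.array([np.cos(np.radians(94)),np.sin(np.radians(94))]);c=np.array([.4266,.3058])
p=c+.038*u; go(p[0],p[1],.28,94)
```

```text
row [ 68.62 -15.78  -6.45] turn -17.6 n 12
```

play_rows --moves "0 0 -3 0 5.5;0 0 -7 0 5.5;3 -0.7 -7.5 -1 5.5;7.5 -1.7 -7.5 -2 5.5;12.5 -2.9 -7.5 -3 5.5;17.5 -4 -7.5 -4.5 5.5;22.5 -5.2 -7.5 -6 5.5;27.5 -6.3 -7.5 -7 5.5;32.5 -7.5 -7.5 -8.5 5.5;37.5 -8.6 -7.5 -10 5.5;42.5 -9.8 -7.5 -11 5.5;47.5 -10.9 -7.5 -12.5 5.5;52.5 -12.1 -7.5 -13.5 5.5;57 -13.1 -7.5 -15 5.5;61.5 -14.1 -7.5 -16 5.5;65 -15 -7 -17 5.5;67.5 -15.5 -6.6 -17.6 5.5;68.6 -15.8 -6.5 -17.6 5.5;68.6 -15.8 -6.5 -17.6 5.5;68.6 -15.8 -6.5 -17.6 5.5"

```text
time_s: 62.7
eef_pos: [0.4239, 0.3423, 0.2807]
eef_rot: [-2.14, -2.292, -0.021]
wrist_force: [0.3, -0.7, -2.0]
width: 0.0612
gripper_force: 70.6
```

Run:
```python
from h import *
st()
u=np.array([np.cos(np.radians(94)),np.sin(np.radians(94))]);c=np.array([.4266,.3058])
for s,z in [(.038,.175),(.038,.1685),(.008,.150),(-.02,.126),(-.04,.094),(-.049,.071),(-.05,.0575)]:
  p=c+s*u; go(p[0],p[1],z,94)
w=snap('wrist'); cv2.imwrite('pics/back.png',w[:,:,::-1])
g=cv2.cvtColor(w,cv2.COLOR_RGB2GRAY).astype(float); col=g[60:200,270:296].mean(1); d=np.abs(np.diff(col)); print([(60+i,round(d[i])) for i in np.argsort(-d)[:6]])
```

```text
t 62.7 p [0.4239 0.3423 0.2807] rot [-2.14  -2.292 -0.021] w 0.06124982961752184 F [ 0.3 -0.7 -2. ] q [ 0.67  0.18 -0.1   1.27  0.01  2.18]
[[-0.068, 0.998, 0.005], [0.998, 0.068, 0.014], [0.013, 0.006, -1.0]]
row [-0.   -0.05 10.57] turn -0.1 n 2
row [-1.000e-02 -5.000e-02  1.122e+01] turn -0.1 n 2
row [-3.03 -0.06 13.03] turn -0.1 n 3
row [-5.86 -0.07 15.4 ] turn -0.1 n 3
row [-7.91 -0.09 18.57] turn -0.1 n 4
row [-8.84 -0.1  20.86] turn -0.1 n 4
row [-8.95 -0.1  22.21] turn -0.1 n 4
[(np.int64(120), 153), (np.int64(116), 43), (np.int64(132), 33), (np.int64(117), 23), (np.int64(197), 22), (np.int64(192), 21)]
```

play_rows --moves "0 0 4 0 5.5;0 0 8 0 5.5;0 0 10.2 0 5.5;0 0 10.9 0 5.5;-0.3 -0.1 11.4 0 5.5;-1 -0.1 11.9 0 5.5;-1.8 -0.1 12.4 0 5.5;-2.6 -0.1 12.9 0 5.5;-3.3 -0.1 13.5 0 5.5;-4 -0.1 14 0 5.5;-4 -0.1 14 0 5.5"

```text
time_s: 64.12
eef_pos: [0.4273, 0.3035, 0.1421]
eef_rot: [-2.142, -2.293, -0.023]
wrist_force: [-2.7, -8.1, 14.3]
width: 0.0614
gripper_force: 69.3
```

Run:
```python
from h import *
s=st(); w=snap('wrist')
g=cv2.cvtColor(w,cv2.COLOR_RGB2GRAY).astype(float); col=g[0:200,270:296].mean(1); d=np.abs(np.diff(col)); print([(i,round(d[i])) for i in np.argsort(-d)[:6]])
```

```text
t 64.125 p [0.4273 0.3035 0.1421] rot [-2.142 -2.293 -0.023] w 0.06141725852644565 F [-2.7 -8.1 14.3] q [ 0.61  0.22 -0.39  0.96  0.01  2.12]
[[-0.068, 0.998, 0.007], [0.998, 0.068, 0.013], [0.012, 0.008, -1.0]]
[(np.int64(58), 119), (np.int64(91), 51), (np.int64(56), 43), (np.int64(90), 29), (np.int64(59), 26), (np.int64(55), 19)]
```

play_rows --moves "-0.8 0 0.6 0 5.5;-1.5 0 1.3 0 5.5;-2.2 0 2 0 5.5;-2.8 0 2.8 0 5.5;-3.4 0 3.7 0 5.5;-3.9 0 4.6 0 5.5;-4.3 0 5.6 0 5.5;-4.6 0 6.6 0 5.5;-4.8 0 7.4 0 5.5;-4.9 0 7.9 0 5.5;-4.9 0 8.2 0 5.5;-4.9 0 8.4 0 5.5;-4.9 0 8.4 0 5.5"

```text
time_s: 65.8
eef_pos: [0.4307, 0.2573, 0.0606]
eef_rot: [-2.14, -2.293, -0.024]
wrist_force: [-15.4, -14.8, 62.9]
width: 0.0611
gripper_force: 72.0
```

Run:
```python
from h import *
s=st(); w=snap('wrist'); cv2.imwrite('pics/lev.png',w[:,:,::-1])
```

```text
t 65.8 p [0.4307 0.2573 0.0606] rot [-2.14  -2.293 -0.024] w 0.06109120500802534 F [-15.4 -14.8  62.9] q [ 0.53  0.26 -0.54  0.76  0.01  2.03]
[[-0.069, 0.998, 0.007], [0.998, 0.069, 0.014], [0.014, 0.008, -1.0]]
```

play_rows --moves "0 0 -0.2 0 5.5;0 0 -0.3 0 5.5;0 0 -0.3 0 6.6;0 0 -0.3 0 7.2;0 0 -0.3 0 8.5;0 0 -0.3 0 8.5;0 0 -0.3 0 8.5;0 0 -2 0 8.5;0 0 -5 0 8.5;0 0 -10 0 8.5;0 0 -16 0 8.5;0 0 -20 0 8.5;0 0 -20 0 8.5"

```text
time_s: 67.47
eef_pos: [0.4312, 0.2558, 0.2589]
eef_rot: [-2.14, -2.294, -0.031]
wrist_force: [-0.2, 0.3, -0.3]
width: 0.0849
gripper_force: 0.0
```

Run:
```python
from h import *
s=st(); w=snap('wrist','lev2.png'); print(find('wrist','scoop_mid'),find('wrist','scoop_nose'))
# scoop edges: horizontal profile at several rows
g=cv2.cvtColor(w,cv2.COLOR_RGB2GRAY)
e=cv2.Canny(g,60,150); L=cv2.HoughLinesP(e,1,np.pi/360,40,minLineLength=50,maxLineGap=6)
for l in sorted([x[0].tolist() for x in L],key=lambda l:-np.hypot(l[2]-l[0],l[3]-l[1]))[:14]: print(l,ray('wrist',l[0],l[1],.092)[:2],ray('wrist',l[2],l[3],.092)[:2])
t=snap('top','top2.png'); print(find('top','scoop_mid'),find('top','bone1_c'),find('top','lid_grip'))
```

```text
t 67.475 p [0.4312 0.2558 0.2589] rot [-2.14  -2.294 -0.031] w 0.08487972253812538 F [-0.2  0.3 -0.3] q [ 0.53  0.1  -0.25  1.2   0.01  2.03]
[[-0.069, 0.998, 0.01], [0.997, 0.069, 0.017], [0.017, 0.012, -1.0]]
[] [(0.75, [0.427, 0.299, 0.056], [281, 140])]
[353, 201, 363, 26] [0.4969 0.2502] [0.4867 0.3977]
[193, 54, 200, 185] [0.3478 0.3667] [0.3545 0.2557]
[270, 276, 380, 286] [0.4243 0.1686] [0.5348 0.165 ]
[166, 83, 173, 187] [0.325  0.3422] [0.3298 0.2521]
[232, 25, 332, 25] [0.3796 0.3909] [0.4612 0.3967]
[243, 98, 244, 190] [0.3908 0.3346] [0.3951 0.2538]
[282, 290, 372, 298] [0.4373 0.1541] [0.5287 0.1512]
[261, 362, 270, 277] [0.4209 0.0677] [0.4244 0.1675]
[5, 278, 79, 242] [0.1635 0.1491] [0.2393 0.1921]
[308, 198, 309, 117] [0.4547 0.2502] [0.4491 0.3228]
[164, 78, 169, 153] [0.3234 0.3461] [0.3266 0.283 ]
[244, 62, 246, 134] [0.3905 0.3635] [0.3947 0.3045]
[434, 85, 435, 13] [0.5535 0.3566] [0.544  0.4114]
[357, 372, 371, 302] [0.5249 0.0617] [0.5283 0.1466]
[(0.73, [0.433, 0.257, 0.062], [176, 251])] [(0.51, [0.667, 0.415, 0.024], [121, 165])] [(0.58, [0.391, 0.258, 0.057], [176, 266]), (0.57, [0.672, -0.226, 0.014], [354, 160]), (0.43, [0.39, -0.261, 0.033], [371, 263])]
```

The scoop is back on the platform, with walls at x≈0.391 and 0.454 and its middle near (0.423,0.306). It has been let go. Next I look over the lid.

Run:
```python
from h import *
go(.66,-.22,.28,76.4)
```

```text
row [-48.89  19.82  -3.15] turn 17.6 n 9
```

play_rows --moves "-48.9 19.8 -3.2 17.6 5;-48.9 19.8 -3.2 17.6 5;-48.9 19.8 -3.2 17.6 5;-48.9 19.8 -3.2 17.6 5;-48.9 19.8 -3.2 17.6 5;-48.9 19.8 -3.2 17.6 5;-48.9 19.8 -3.2 17.6 5;-48.9 19.8 -3.2 17.6 5;-48.9 19.8 -3.2 17.6 5;-48.9 19.8 -3.2 17.6 5;-48.9 19.8 -3.2 17.6 5;-48.9 19.8 -3.2 17.6 5"

```text
time_s: 69.32
eef_pos: [0.6601, -0.2185, 0.2818]
eef_rot: [-2.461, -1.938, -0.019]
wrist_force: [0.6, -0.2, -0.3]
width: 0.0504
gripper_force: 0.0
```

Run:
```python
from h import *
s=st(); w=snap('wrist','lid.png'); print(find('wrist','lid_grip'))
hsv=cv2.cvtColor(w,cv2.COLOR_RGB2HSV); m=cv2.inRange(hsv,(50,90,40),(80,255,255)); m=cv2.morphologyEx(m,cv2.MORPH_CLOSE,np.ones((7,7)))
n,l,st_,ce=cv2.connectedComponentsWithStats(m)
for i in range(1,n):
  if st_[i,4]<300: continue
  print(st_[i]); h=cv2.convexHull(np.argwhere(l==i)[:,::-1].astype(np.int32)); a=cv2.approxPolyDP(h,8,True)[:,0]
  P=np.array([ray('wrist',*p,.013) for p in a]); print(a.tolist(),P.tolist(),P.mean(0))
g=np.array([ray('wrist',*p,.013) for p in a])
```

```text
t 69.325 p [ 0.6601 -0.2185  0.2818] rot [-2.461 -1.938 -0.019] w 0.05036631636716505 F [ 0.6 -0.2 -0.3] q [-0.33  0.5   0.33  1.41  0.01  1.48]
[[0.234, 0.972, 0.004], [0.972, -0.234, 0.014], [0.015, 0.001, -1.0]]
[(0.73, [0.676, -0.222, 0.013], [294, 174])]
[  234   104   116   141 15075]
[[349, 105], [342, 243], [239, 244], [234, 105]] [[0.757, -0.159, 0.013], [0.7166, -0.326, 0.013], [0.586, -0.2959, 0.013], [0.6262, -0.1275, 0.013]] [ 0.67145 -0.2271   0.013  ]
```

Run:
```python
from h import *
go(.6745,-.2295,.017,76.4)
```

```text
row [-1.11  1.6  26.51] turn 0.1 n 5
```

play_rows --moves "-1.1 1.6 6 0 4;-1.1 1.6 12 0 4;-1.1 1.6 18 0 4;-1.1 1.6 22 0 4;-1.1 1.6 25 0 4;-1.1 1.6 26.4 0 4;-1.1 1.6 26.4 0 4;-1.1 1.6 26.4 0 4;-1.1 1.6 26.4 0 1;-1.1 1.6 26.4 0 1;-1.1 1.6 26.4 0 1;-1.1 1.6 26.4 0 1;-1.1 1.6 26.4 0 1;-1.1 1.6 25 0 1;-1.1 1.6 20 0 1;-1.1 1.6 14 0 1;-1.1 1.6 9 0 1;-1.1 1.6 9 0 1"

```text
time_s: 71.68
eef_pos: [0.6767, -0.2342, 0.1983]
eef_rot: [2.469, 1.942, 0.027]
wrist_force: [0.2, -0.2, -1.8]
width: 0.0147
gripper_force: 60.2
```

Run:
```python
from h import *
st(); go(.4246,-.3245,.18,76.4);go(.4246,-.3245,.094,76.4)
```

```text
t 71.675 p [ 0.6767 -0.2342  0.1983] rot [2.469 1.942 0.027] w 0.01471282808232305 F [ 0.2 -0.2 -1.8] q [-0.34  0.54  0.22  1.24  0.01  1.47]
[[0.236, 0.972, 0.014], [0.972, -0.236, 0.011], [0.014, 0.011, -1.0]]
row [-14.74 -22.39   1.38] turn -0.0 n 5
row [-14.86 -22.49   9.98] turn -0.0 n 5
```

play_rows --moves "-2 -3 0 0 1;-5 -7.5 0 0 1;-8 -12 0 0 1;-11 -16.5 0 0 1;-13.5 -20.5 1 0 1;-14.7 -22.4 2 0 1;-14.8 -22.4 4 0 1;-14.8 -22.4 4 0 1;-14.8 -22.4 4 0 1"

```text
time_s: 72.8
eef_pos: [0.4216, -0.3233, 0.1493]
eef_rot: [-2.462, -1.937, -0.019]
wrist_force: [0.6, 0.1, -1.4]
width: 0.0147
gripper_force: 60.0
```

Run:
```python
from h import *
st(); go(.4246,-.3245,.094,76.4)
w=snap('wrist','place.png')
hsv=cv2.cvtColor(w,cv2.COLOR_RGB2HSV); m=cv2.inRange(hsv,(50,90,40),(80,255,255))
n,l,s_,ce=cv2.connectedComponentsWithStats(m)
for i in range(1,n):
  if s_[i,4]<300: continue
  h=cv2.convexHull(np.argwhere(l==i)[:,::-1].astype(np.int32)); a=cv2.approxPolyDP(h,8,True)[:,0]
  z=ctrl.read_state()['eef_pos'][2]-.003
  print(s_[i],a.tolist(),[ray('wrist',*p,z).tolist() for p in a])
```

```text
t 72.8 p [ 0.4216 -0.3233  0.1493] rot [-2.462 -1.937 -0.019] w 0.014664970281656479 F [ 0.6  0.1 -1.4] q [-0.66  0.24 -0.34  1.    0.01  1.15]
[[0.235, 0.972, 0.004], [0.972, -0.235, 0.014], [0.015, 0.001, -1.0]]
row [-0.13  0.32  5.53] turn -0.0 n 1
[  118    58   334   309 70777] [[415, 305], [282, 366], [146, 306], [118, 59], [441, 59], [451, 200], [444, 253]] [[0.4797, -0.3599, 0.1466], [0.4086, -0.3787, 0.1466], [0.3524, -0.3295, 0.1466], [0.3787, -0.2214, 0.1466], [0.505, -0.2519, 0.1466], [0.5025, -0.3114, 0.1466], [0.4965, -0.3361, 0.1466]]
```

play_rows --moves "-0.2 0.3 2 0 1;-0.2 0.3 3.5 0 1;-0.2 0.3 4.3 0 1;-0.2 0.3 4.8 0 1;-0.2 0.3 5.2 0 1;-0.2 0.3 5.5 0 1;-0.2 0.3 5.5 0 1"

```text
time_s: 73.72
eef_pos: [0.4244, -0.3255, 0.0963]
eef_rot: [-2.464, -1.938, -0.02]
wrist_force: [-5.2, 4.8, 15.3]
width: 0.0148
gripper_force: 62.3
```

The plug is in the mouth, at 96 mm against about 94 mm expected. I'll release it, then press down on the ridge with the fingers closed.

play_rows --moves "0 0 -0.2 0 1;0 0 -0.2 0 3;0 0 -0.2 0 4;0 0 -0.2 0 4;0 0 -4 0 4;0 0 -5 0 0.5;0 0 -5 0 0;0 0 -5 0 0;0 0 -5 0 0;0 0 -3.5 0 0;0 0 -2.9 0 0;0 0 -2.5 0 0;0 0 -2.3 0 0;0 0 -2.1 0 0;0 0 -2 0 0"

```text
time_s: 75.6
eef_pos: [0.4238, -0.3254, 0.1179]
eef_rot: [-2.464, -1.938, -0.02]
wrist_force: [-12.1, 9.6, 40.3]
width: 0.0
gripper_force: 20.1
```

play_rows --moves "0 0 -3 0 0;0 0 -8 0 0;0 0 -14 0 4;0 0 -18 0 6;0 0 -18 0 6;0 0 -18 0 6"

```text
time_s: 76.35
eef_pos: [0.4231, -0.328, 0.2935]
eef_rot: [-2.463, -1.937, -0.019]
wrist_force: [0.1, 0.1, -0.5]
width: 0.0605
gripper_force: 0.0
```

Run:
```python
from h import *
s=st(); w=snap('wrist','lidon.png'); 
for q in ['lid_grip','latch_hook']: print(q,find('wrist',q))
hsv=cv2.cvtColor(w,cv2.COLOR_RGB2HSV); m=cv2.inRange(hsv,(50,90,40),(80,255,255))
n,l,s_,ce=cv2.connectedComponentsWithStats(m)
for i in range(1,n):
  if s_[i,4]<200: continue
  r=np.argwhere(l==i)[:,::-1].astype(np.int32); h=cv2.convexHull(r); a=cv2.approxPolyDP(h,6,True)[:,0]
  print(s_[i],a.tolist(),[ray('wrist',*p,.090).tolist()[:2] for p in a])
```

```text
t 76.35 p [ 0.4231 -0.328   0.2935] rot [-2.463 -1.937 -0.019] w 0.06051087101690966 F [ 0.1  0.1 -0.5] q [-0.67  0.18 -0.08  1.32  0.01  1.14]
[[0.236, 0.972, 0.004], [0.972, -0.236, 0.014], [0.015, 0.001, -1.0]]
lid_grip [(0.78, [0.429, -0.317, 0.087], [285, 172]), (0.67, [0.598, -0.499, 0.052], [450, 277])]
latch_hook [(0.72, [0.517, -0.343, 0.066], [368, 173])]
[  212    90   171   167 22426] [[341, 256], [221, 255], [213, 90], [350, 91], [382, 165], [380, 191]] [[0.4675, -0.4216], [0.3394, -0.3893], [0.3799, -0.2221], [0.509, -0.2543], [0.5276, -0.3329], [0.5212, -0.3594]]
```

The lid is home: the ridge top stopped the fingers at z = 0.118, and its corners match the first measurement. Now for the clip angle and its grasp.

```bash
cat >> h.py <<'E'
ex=np.array([.972,-.235]);ey=np.array([.235,.972]);bc=np.array([.4246,-.325])
def gob(xb,yb,z,yaw=None):
    p=bc+xb*ex+yb*ey; go(p[0],p[1],z,yaw)
E
python3 - <<'E'
from h import *
for (u,v) in [(382,165),(380,191),(382,178)]:
  best=None
  for th in np.arange(0,1.8,.01):
    z=.06+.038*np.cos(th); w=ray('wrist',u,v,z)[:2]-bc; e=abs(w@ex-(.075+.038*np.sin(th)))
    if best is None or e<best[0]: best=(e,th,w@ex,w@ey,z)
  print(np.round(best,3))
gob(.105,-.001,.20,166.4)
E
```

```text
[0.    1.71  0.113 0.012 0.055]
[ 0.     0.84   0.103 -0.012  0.085]
[0.    0.91  0.105 0.002 0.083]
row [ 0.06 10.64  9.25] turn -90.0 n 9
```

play_rows --moves "0 10.6 4 -90 6;0 10.6 9.2 -90 6;0 10.6 9.2 -90 6;0 10.6 9.2 -90 6;0 10.6 9.2 -90 6;0 10.6 9.2 -90 6;0 10.6 9.2 -90 6;0 10.6 9.2 -90 6;0 10.6 9.2 -90 6;0 10.6 9.2 -90 6;0 10.6 9.2 -90 6"

```text
time_s: 77.88
eef_pos: [0.5264, -0.3516, 0.2016]
eef_rot: [0.374, 3.117, 0.023]
wrist_force: [0.1, 0.6, -0.5]
width: 0.06
gripper_force: 0.0
```

Run:
```python
from h import *
s=st(); w=snap('wrist','clip.png'); print(find('wrist','latch_hook'))
hsv=cv2.cvtColor(w,cv2.COLOR_RGB2HSV); m=cv2.inRange(hsv,(50,90,40),(80,255,255)); 
n,l,s_,ce=cv2.connectedComponentsWithStats(m)
for i in range(1,n):
  if s_[i,4]>200: 
    h=cv2.convexHull(np.argwhere(l==i)[:,::-1].astype(np.int32)); print(s_[i],cv2.approxPolyDP(h,6,True)[:,0].tolist())
for th in (.9,1.0,1.1,1.2,1.3):
  print(th,[proj('wrist',[*(bc+(.075+.038*np.sin(th))*ex+y*ey),.06+.038*np.cos(th)]) for y in (-.02,.02)],[proj('wrist',[*(bc+(.075)*ex+y*ey),.06]) for y in (-.02,.02)])
gob(.100,-.001,.055,166.4)
```

```text
t 77.875 p [ 0.5264 -0.3516  0.2016] rot [0.374 3.117 0.023] w 0.06000321036890471 F [ 0.1  0.6 -0.5] q [-0.6   0.39 -0.    1.18  0.01 -0.36]
[[-0.972, 0.237, 0.004], [0.237, 0.971, 0.015], [-0.0, 0.015, -1.0]]
[(0.65, [0.516, -0.343, 0.068], [285, 183])]
[  152     0   262   203 39680] [[413, 0], [399, 154], [305, 202], [259, 202], [167, 155], [152, 0]]
0.9 [[np.float64(256.0), np.float64(201.6)], [np.float64(306.0), np.float64(201.3)]] [[np.float64(256.7), np.float64(160.1)], [np.float64(304.2), np.float64(160.0)]]
1.0 [[np.float64(256.2), np.float64(203.2)], [np.float64(305.6), np.float64(202.9)]] [[np.float64(256.7), np.float64(160.1)], [np.float64(304.2), np.float64(160.0)]]
1.1 [[np.float64(256.5), np.float64(204.4)], [np.float64(305.2), np.float64(204.1)]] [[np.float64(256.7), np.float64(160.1)], [np.float64(304.2), np.float64(160.0)]]
1.2 [[np.float64(256.7), np.float64(205.1)], [np.float64(304.8), np.float64(204.8)]] [[np.float64(256.7), np.float64(160.1)], [np.float64(304.2), np.float64(160.0)]]
1.3 [[np.float64(257.0), np.float64(205.3)], [np.float64(304.4), np.float64(205.1)]] [[np.float64(256.7), np.float64(160.1)], [np.float64(304.2), np.float64(160.0)]]
row [ 0.55 -0.11 14.7 ] turn -0.1 n 3
```

The clip measures about 0.95 rad and is centred. I'll take it across its width and swing it along its arc.

play_rows --moves "0.5 0 6 0 6;0.5 0 11 0 6;0.5 0 13.5 0 6;0.5 0 14.5 0 6;0.5 0 14.5 0 6;0.5 0 14.5 0 3.5;0.5 0 14.5 0 3.5;0.5 0 14.5 0 3.5;0.5 0 14.5 0 3.5"

```text
time_s: 79.1
eef_pos: [0.5244, -0.3478, 0.0593]
eef_rot: [0.369, 3.113, 0.025]
wrist_force: [1.2, 5.9, 3.3]
width: 0.0386
gripper_force: 59.7
```

play_rows --moves "0.2 0 -0.3 0 3.5;0.5 0 -0.5 0 3.5;0.8 0 -0.7 0 3.5;1.1 0 -0.9 0 3.5;1.4 0 -1.1 0 3.5;1.6 0 -1.15 0 3.5;1.6 0 -1.15 0 3.5"

```text
time_s: 79.97
eef_pos: [0.5112, -0.3446, 0.0701]
eef_rot: [0.368, 3.109, 0.025]
wrist_force: [10.3, 2.7, -10.4]
width: 0.0383
gripper_force: 61.5
```

play_rows --moves "0.3 0 0.1 0 3.5;0.3 0 0.1 0 3.5;0.3 0 0.1 0 5.5;0.3 0 0.1 0 6;0.3 0 0.1 0 6;0.3 0 -5 0 6;0.3 0 -11 0 4;-2 0 -12 0 0;-6 0 -12 0 0;-6 0 -12 0 0;-6 0 -12 0 0"

```text
time_s: 81.35
eef_pos: [0.5637, -0.3606, 0.1883]
eef_rot: [0.373, 3.118, 0.023]
wrist_force: [-0.4, 0.1, -0.6]
width: -0.0
gripper_force: 0.0
```

Run:
```python
from h import *
s=st(); w=snap('wrist','clip2.png'); print(find('wrist','latch_hook'))
hsv=cv2.cvtColor(w,cv2.COLOR_RGB2HSV); m=cv2.inRange(hsv,(50,90,40),(80,255,255)); 
n,l,s_,ce=cv2.connectedComponentsWithStats(m)
for i in range(1,n):
  if s_[i,4]>200: 
    h=cv2.convexHull(np.argwhere(l==i)[:,::-1].astype(np.int32)); print(s_[i],cv2.approxPolyDP(h,5,True)[:,0].tolist())
for th in (0,.2,.4,.6,.9):
  print(th,[proj('wrist',[*(bc+(.075+.038*np.sin(th))*ex+y*ey),.06+.038*np.cos(th)]) for y in (-.02,.02)])
gob(.135,0,.12,166.4);gob(.135,0,.075,166.4);gob(.088,0,.075,166.4)
```

```text
t 81.35 p [ 0.5637 -0.3606  0.1883] rot [0.373 3.118 0.023] w -1.4844451512736249e-05 F [-0.4  0.1 -0.6] q [-0.58  0.47  0.08  1.19  0.01 -0.34]
[[-0.972, 0.236, 0.003], [0.236, 0.972, 0.015], [0.0, 0.015, -1.0]]
[(0.81, [0.511, -0.342, 0.088], [286, 132])]
[  146     0   276   100 25013] [[421, 0], [409, 99], [155, 97], [146, 0]]
[ 254  106   59   48 2595] [[310, 151], [257, 153], [256, 107], [308, 106]]
0 [[np.float64(251.5), np.float64(113.8)], [np.float64(311.6), np.float64(113.7)]]
0.2 [[np.float64(251.9), np.float64(125.4)], [np.float64(311.2), np.float64(125.3)]]
0.4 [[np.float64(252.3), np.float64(136.2)], [np.float64(310.6), np.float64(136.0)]]
0.6 [[np.float64(252.9), np.float64(145.5)], [np.float64(309.9), np.float64(145.3)]]
0.9 [[np.float64(253.8), np.float64(156.0)], [np.float64(308.6), np.float64(155.8)]]
row [0.84 0.09 6.87] turn -0.1 n 2
row [ 0.84  0.03 11.37] turn -0.1 n 2
row [ 5.54  0.02 11.37] turn -0.1 n 3
```

play_rows --moves "0.8 0 6 0 0;0.8 0 11 0 0;0.8 0 11.2 0 0;2 0 11.2 0 0;3 0 11.2 0 0;3.8 0 11.2 0 0;4.4 0 11.2 0 0;4.9 0 11.2 0 0;5.3 0 11.2 0 0;5.6 0 11.2 0 0;5.6 0 11.2 0 0"

```text
time_s: 82.82
eef_pos: [0.512, -0.3464, 0.0769]
eef_rot: [0.372, 3.114, 0.023]
wrist_force: [4.8, -1.4, -0.8]
width: -0.0002
gripper_force: 2.6
```

play_rows --moves "0.3 0 0 0 0;0.6 0 0 0 0;0.6 0 0 0 0;0 0 0 0 0;-3 0 0 0 0;-6 0 -3 0 0;-8 0 -10 0 0;-8 0 -14 0 0;-8 0 -14 0 0"

```text
time_s: 83.95
eef_pos: [0.5897, -0.3682, 0.2214]
eef_rot: [0.372, 3.111, 0.018]
wrist_force: [0.1, -0.1, -1.0]
width: 0.0
gripper_force: 0.0
```

Run:
```python
from h import *
s=st(); w=snap('wrist','clip3.png'); print(find('wrist','latch_hook'),find('wrist','lid_grip'))
hsv=cv2.cvtColor(w,cv2.COLOR_RGB2HSV); m=cv2.inRange(hsv,(50,90,40),(80,255,255)); 
n,l,s_,ce=cv2.connectedComponentsWithStats(m)
for i in range(1,n):
  if s_[i,4]>200: 
    h=cv2.convexHull(np.argwhere(l==i)[:,::-1].astype(np.int32)); print(s_[i],cv2.approxPolyDP(h,5,True)[:,0].tolist())
print('hook corner & inner tip by angle')
for th in (0,.1,.2,.4):
  P=lambda a,r: [*(bc+(.075+a*np.cos(th)+r*np.sin(th))*ex),.06+r*np.cos(th)-a*np.sin(th)]
  print(th,proj('wrist',P(.005,.0375)),proj('wrist',P(-.019,.0375)),'bottom',proj('wrist',P(.005,0)))
snap('top'); print(find('top','scoop_mid'),find('top','bone1_c'),find('top','lid_grip'),find('top','stamp'),find('top','water'))
snap('scene');print(find('scene','scoop_mid'))
```

```text
t 83.95 p [ 0.5897 -0.3682  0.2214] rot [0.372 3.111 0.018] w 2.1230817090197692e-05 F [ 0.1 -0.1 -1. ] q [-0.56  0.5   0.2   1.27  0.01 -0.33]
[[-0.972, 0.235, 0.01], [0.236, 0.972, 0.01], [-0.007, 0.012, -1.0]]
[(0.74, [0.492, -0.337, 0.097], [287, 67])] [(0.85, [0.465, -0.334, 0.086], [282, 32])]
[  163     0   244    83 15203] [[406, 0], [399, 61], [306, 81], [268, 82], [168, 58], [163, 0]]
hook corner & inner tip by angle
0 [np.float64(281.0), np.float64(86.8)] [np.float64(281.0), np.float64(50.9)] bottom [np.float64(280.2), np.float64(90.1)]
0.1 [np.float64(281.0), np.float64(92.2)] [np.float64(281.0), np.float64(56.4)] bottom [np.float64(280.2), np.float64(90.1)]
0.2 [np.float64(281.0), np.float64(97.5)] [np.float64(281.1), np.float64(62.2)] bottom [np.float64(280.2), np.float64(90.0)]
0.4 [np.float64(280.9), np.float64(107.3)] [np.float64(281.1), np.float64(74.6)] bottom [np.float64(280.2), np.float64(89.7)]
[(0.78, [0.425, 0.294, 0.06], [162, 254]), (0.39, [0.667, 0.415, 0.021], [121, 165])] [] [(0.81, [0.423, -0.321, 0.089], [398, 251])] [(0.46, [0.489, -0.34, 0.099], [406, 226])] [(0.58, [0.728, 0.22, 0.125], [184, 134])]
[(0.61, [0.417, 0.286, 0.073], [385, 170])]
```

The hook's outer edge is at row 82, where a closed clip predicts about 87, so the clip is closed. The lid and scoop are in place and no bone shows outside the box. I'm handing in.

```bash
python3 -c "
from h import *
print(ctrl.finish_job())"
```

```text
the job is handed in; nothing more can be done
None
```

The job is handed in, with no verdict shown: all four bones were tipped into the box, the empty scoop is back on the scale, the lid is home and the clip is closed.

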